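# Absorber in, then index the strong source under the detector

## Robot

A 6-joint arm with a two-finger parallel gripper is mounted at the origin on a cart in front of the work surface, level with it; the furniture and walls round the work are solid. World frame = base frame: x ahead of the robot, y to its left, z up, the work surface at z = 0. Lengths are in m, angles in rad, forces in N, time in s.
With the tool pointing down it reaches from about 0.3 to 0.875 m from the base axis. Payload 6.4 kg.
Tool frame: the origin (TCP) lies midway between the tips of the shut fingers; the grasp point (between the pads) lies 19 mm behind it; z points along the fingers, y is the direction in which the jaws open and shut (so a half turn about z gives the same grasp; the last joint's range is limited). The gripper opens to 85 mm and grips with 20 to 120 N. Pads are 22 mm wide; open, the fingers measure 114 mm over their backs; the gripper's body (76 mm by 85 mm) begins 54 mm behind the grasp point. The pads swing forward as they close: fully open they stand 13 mm farther back than shut.
Start: joints at [1.077, 0.181, 1.607, -0, 1.354, -0.206], TCP at [0.163, 0.551, 0.231] pointing down, gripper open.
Joint ranges: [-2.99, 2.99], [-0.89, 2.07], [0.3, 2.58], [-1.14, 4.28], [0, 2.63], [-3.12, 3.12]. Speed limits (rad/s): [2.57, 2.57, 3.01, 3.14, 3.14, 3.14].

## Interface

Orientations are given as a unit quaternion [w, x, y, z].
In Python, from bench import ctrl gives the robot as it stands.
- The arm moves only by the tool apply_moves, never from a script. Its argument "plan" is a list of rows, each an object with "translation": the shift along the tool's x, y, z in m, a list of three; "angular": the turn, a rotation vector about the tool's x, y, z in rad, a list of three; "hand": the finger opening in m, from 0 to 0.0854. In form: [{"translation": [x, y, z], "angular": [rx, ry, rz], "hand": hand}, ...]. A call has 1 to 10 rows; each row shifts and turns the commanded pose from where the row before left it, along the tool's axes as they then stand; what a row does not reach is not made up. A row lasts 1/8 s, in which the tool goes at most 62.5 mm and 10.7 degrees, less where a joint would pass 70% of its speed; a pose out of reach is approached as far as the arm can. A call with a gripper value outside its range is refused whole. The fingers move at their own pace and stop on an object; the grip force is fixed at half the most. Time passes only in rows, so rows that do not move let the fingers close. It gives the time, the measured TCP pose, the force and the opening at its end, in the units of the state.
- ctrl.get_obs(): the state, without advancing time (a new reading comes with each control period).
- ctrl.camera(name): name is "scene" or "top" or "wrist"; returns a dict with "img" (480x640x3 uint8, red, green, blue), "K" (3x3 intrinsics, pixels), "eye" and "orientation" of the camera in the world. Camera axes: x right, y up, looking along -z (the intrinsics and any distortion apply to the point x, -y, -z); pixel columns grow to the right and rows downward; lengths in m; the calibration is good to about 2 mm. A picture is of the moment at which its call begins. There is no depth.
- ctrl.hand_in(): hands the job in, once; it reports no verdict.
The state is a dict: "time_s": time; "q": joint angles; "dq": joint speeds; "joint_efforts": joint torques, N m; "eef_pos": TCP position; "eef_rot": TCP orientation; "wrist_force": force on the tool from outside, world axes, zero at the start; "torque": the same for the moment, N m; "opening": opening from 0.0 (shut) to 1.0 (fully open).
Only numpy, scipy, OpenCV 4.12 (cv2) and the standard library are available. Lean on these libraries where they do the work, as an engineer would, in place of code of your own. Each camera call takes 0.05 s, during which the arm holds its last target.

## Task

The blue-capped vial in the carousel is a strong source, so first slide the copper absorber plate into its holder under the detector, tab towards the open end, until its ears have snapped past the spring clips and it lies flat and fully home. Then work the red-knobbed ratchet lever, one full stroke per station, until the blue-capped vial stands under the detector, stop there and let the lever spring back. Drive the carousel with its lever only: do not touch the carousel or the vials, and leave the other things on the bench where they stand.

Things in the scene. Friction and masses are not known exactly. Their poses are not given: they have to be found in the camera images.
- sample_changer: Bench-top sample changer, fixed; grey base 252 x 224 mm, 8 mm thick. Origin on the bench under the carousel's axis; +x points from the axis to the detector, +y to the lever's side, z up. At the back a grey column, x = 100 to 126 mm, y = -30 to 30 mm, 130 mm high, carries the detector and, below it, an aluminium shelf, top 94 mm above the bench, that reaches out over the carousel.
- shelf_ledge (a point): Point on the shelf top, on the open ledge before the holder (changer x = 6, y = 0 mm), 52 mm short of the seat: a plate put here has its ears just clear of the channels. The plain ledge spans x = -40 to 22 mm, y = -31 to 31 mm, nothing above it. Axes as sample_changer.
- absorber_seat (a point): Point on the shelf top under the detector (changer x = 58, y = 0 mm) where the plate's origin lies when it is home. Holder: two channels for the ears, flared mouth at x = 20 to 33 mm (84 mm wide, narrowing to 75), then walls 73 mm apart, lips 8 mm above the shelf over the ears with a 58 mm gap between them, a sprung clip bulging 2.5 mm past the ear's edge at x = 39 mm each side, back stop x = 76 mm.
- detector_top (a point): Top of the dark upright round detector, 41 mm across; it spans 105 to 148 mm above the bench, right above the seat (changer x = 38 to 78 mm).
- detector_spot (a point): Point at the foot of the station under the detector, 58 mm from the carousel's axis, 30 mm above the bench (height of the bores' floor).
- carousel: Twelve-station aluminium rotor on a toothed ratchet disc, 176 mm across. Origin on its axis, on the bench. Bores on a 58 mm radius, 30 degrees apart; floor 30 mm, rotor top 48 mm above the bench. Turns clockwise only, seen from above (its yaw falls). Starts with a bore under the detector; each full lever stroke brings the next (30 degrees, the first up to 2 more).
- feed_lever (a joint): Feed lever, turning about the carousel's axis, in rad: 0 at rest, 0.65 at the end stop of a full stroke, clockwise seen from above. A spring brings it back by itself; let it come back below 0.08, or the pawl may miss the next tooth. The first 6 to 8 degrees of a stroke are idle. A push at the knob takes up to about 6 N, more only at the end stop.
- lever_knob (a point): Middle of the lever's upright red knob: 16 mm diameter, 55 to 90 mm above the bench (this point at 75 mm), on a 10 mm steel post, 126 mm from the carousel's axis. At rest it stands 135 degrees counterclockwise of the direction to the detector. To be pushed sideways, clockwise round the axis, on an arc.
- absorber_plate: Loose copper plate, 120 g, 5 mm thick, x = -46 to 18, y = -25 to 25 mm, flat on the bench. Origin on its underside midway between the ears; +x goes in first. Ears, x = -12 to 12 mm, reach to y = -35 and 35. Upright tab 12 (x) by 24 mm (y) at x = -38 mm, 5 to 24 mm above the underside: grip it from above either way, push its -x side. Passing the clips takes 5 to 15 N; they snap in at the stop.
- vial_blue: Vial with a blue screw cap, 21 mm diameter, 54 mm high, standing in a bore of the carousel two to five strokes before the detector. Origin at the middle of its foot.
- vial_black_a: Vial with a black cap, same size, in another bore.
- vial_black_b: Vial with a black cap, same size, in another bore.
- vial_white: Vial with a white cap, same size, in another bore.
- wash_bottle: Squeeze bottle with blue cap and bent spout, body 66 mm across, 201 mm high, near the front edge; its body's axis is 22 mm along +y from the origin under it.
- sample_jar: Brown jar with black cap, 35 mm diameter, 70 mm high, in front of the changer. Origin at its foot.
- beaker: Small glass beaker, 50 mm diameter, 68 mm high. Origin at its foot.
- cylinder: Glass measuring cylinder on a blue foot, 54 x 62 mm, 182 mm high. Origin at its foot.
- red_cap_bottle: White bottle with red cap, 54 mm diameter, 184 mm high, at the back right. Origin at its foot.
- timer: White kitchen-style timer, 62 x 58 x 18 mm, lying on the bench at the front. Origin under its centre.
- vial_far_black: Vial with a black cap, same size, in a bore on the side of the carousel away from the lever.
- vial_far_white: Vial with a white cap, same size, in a bore on the side of the carousel away from the lever.
- tool_holder (a point): Foot of the black tool holder that stands fixed on the bench to the right of the changer: round foot 100 mm across and 29 mm high, above it a tube 48 mm across, from 146 to 195 mm high a cup 72 mm across, all upright over this point.

How it is judged:
On the way, in this order (a step that is already met when the one before it is completed fails the run):
1. the absorber plate lies flat and fully home in its holder, before the blue-capped vial comes under the detector (distance between absorber_plate and absorber_seat below 0.0035 m and angle between absorber_plate's own z axis and vertical below 0.05 rad and angle between the x axis of absorber_plate and the x axis of sample_changer, either way round below 0.08 rad), for 0.2 s.
2. the blue-capped vial stands under the detector (horizontal distance between vial_blue and detector_spot below 0.008 m), for 0.2 s.
At the end, for the whole second after the job is handed in: Absorber plate flat (3 degrees) and home (origin within 3.5 mm of the seat point, in line within 4.5 degrees); blue-capped vial upright in its bore, foot within 8 mm horizontally of the detector spot; lever back at rest (below 0.05 rad); carousel and plate still (all of step 1 and horizontal distance between vial_blue and detector_spot below 0.008 m and angle between vial_blue's own z axis and vertical below 0.15 rad and height (world z) of vial_blue below 0.036 m and value of joint feed_lever below 0.05 rad and angular speed of carousel below 0.05 rad/s and linear speed of absorber_plate below 0.02 m/s); the robot touches nothing.
It fails at once if the robot touches the carousel (contact force between any of the fingers, the arm and carousel above 1 N).
It fails at once if the robot touches a vial (contact force between any of the arm, the fingers and vial_blue above 1 N or contact force between any of the arm, the fingers and vial_black_a above 1 N or contact force between any of the arm, the fingers and vial_black_b above 1 N or contact force between any of the arm, the fingers and vial_white above 1 N or contact force between any of the arm, the fingers and vial_far_black above 1 N or contact force between any of the arm, the fingers and vial_far_white above 1 N).
It fails at once if another thing on the bench is shifted by more than 25 mm or tipped over (distance of any of wash_bottle, sample_jar, beaker, cylinder, red_cap_bottle, timer from where it was at the start of the episode above 0.025 m or angle between any of wash_bottle, sample_jar, beaker, cylinder, red_cap_bottle's own z axis and vertical above 0.5 rad).
It also fails if it takes over 67 s, if anything falls off the work surface, if the arm or the gripper's body presses on something with over 40 N, if the wrist force passes 120 N, or if a joint passes its speed limit or range.

## Working session

There is one attempt and no reset: what is moved stays moved. The work goes in short steps, Python scripts to look and compute and a tool call to move; the robot and the scene stay as the last step left them, time stands still between calls to the robot, and variables do not carry over. Pictures are saved under pics/ and viewed, and the job is handed in when it is done.

Besides the shell and the picture viewer there is one more tool, called after "Request:" as name(argument=value, ...), one argument or row to a line, values as JSON. apply_moves: Moves the arm, as the interface text tells. Its arguments: {"type":"object","properties":{"plan":{"type":"array","items":{"type":"object","properties":{"translation":{"type":"array","items":{"type":"number"}},"angular":{"type":"array","items":{"type":"number"}},"hand":{"type":"number"}}}}},"required":["plan"]}

```bash
mkdir -p pics; ls
cat > h.py <<'E'
import numpy as np, cv2
from scipy.spatial.transform import Rotation as R
from bench import ctrl
def rot(q): return R.from_quat([q[1],q[2],q[3],q[0]]).as_matrix()
def snap(n,f):
    c=ctrl.camera(n); cv2.imwrite(f'pics/{f}.png',cv2.cvtColor(c['img'],cv2.COLOR_RGB2BGR)); 
    np.savez(f'pics/{f}.npz',**{k:np.array(c[k]) for k in c if k in('img','K','eye','orientation')}); return c
def load(f): return dict(np.load(f'pics/{f}.npz'))
def px2w(c,u,v,z):
    K=np.array(c['K']);d=np.linalg.inv(K)@np.array([u,v,1.]); d=rot(c['orientation'])@np.array([d[0],-d[1],-d[2]])
    e=np.array(c['eye']); return e+d*(z-e[2])/d[2]
def w2px(c,p):
    q=rot(c['orientation']).T@(np.array(p)-np.array(c['eye'])); q=np.array(c['K'])@np.array([q[0],-q[1],-q[2]]); return q[:2]/q[2]
E
python3 - <<'E'
from h import *
for n in('scene','top','wrist'):
    c=snap(n,n+'0'); print(n,c.keys(),c['K'],c['eye'],c['orientation'])
print(ctrl.get_obs())
E
```

```text
pics
scene dict_keys(['img', 'K', 'eye', 'orientation']) [[485.82174189   0.         322.44896009]
 [  0.         485.82174189 233.47825879]
 [  0.           0.           1.        ]] [0.1751625  0.35977004 0.79909677] [-0.23358537 -0.08800438  0.38297366  0.88939546]
top dict_keys(['img', 'K', 'eye', 'orientation']) [[440.88915902   0.         317.66420702]
 [  0.         440.88915902 247.93876785]
 [  0.           0.           1.        ]] [ 0.46269065 -0.25565179  0.94613158] [-0.69902145 -0.01121836  0.02440456  0.71459609]
wrist dict_keys(['img', 'K', 'eye', 'orientation']) [[335.88225757   0.         320.17919025]
 [  0.         335.88225757 242.54713099]
 [  0.           0.           1.        ]] [0.10005219 0.57157856 0.37393505] [ 0.79416223 -0.10619181 -0.07817755  0.59322671]
{'time_s': 0.15, 'q': array([ 1.07667783e+00,  1.81375617e-01,  1.60772835e+00, -1.73283211e-05,
        1.35382686e+00, -2.06287170e-01]), 'dq': array([ 0.00147532, -0.00053595, -0.00447004, -0.00026249,  0.00030804,
       -0.00062622]), 'joint_efforts': array([ 2.15747263e-03, -4.45265114e+01, -3.51692712e+01, -2.92227605e-04,
        5.96025478e-03, -5.99215696e-06]), 'eef_pos': array([0.16301097, 0.55098404, 0.23061233]), 'eef_rot': array([-2.21608837e-04,  1.43417503e-01,  9.89662049e-01, -6.31375737e-04]), 'wrist_force': array([ 0.59086556, -0.40778312, -0.14281173]), 'torque': array([-0.00883091, -0.00743807, -0.01975195]), 'opening': 0.9998992282891606}
```

View pics/scene0.png

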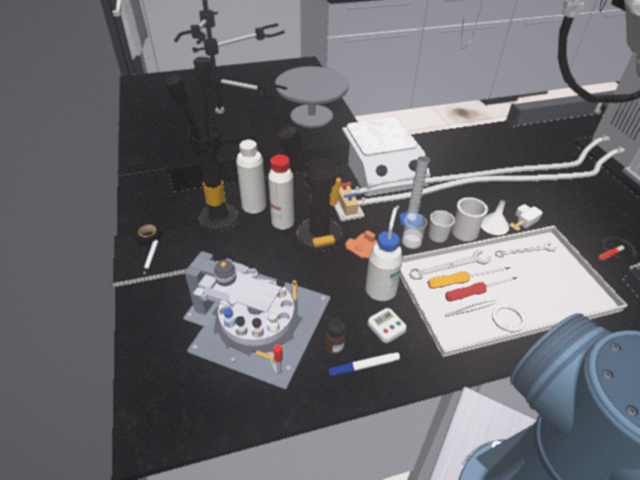

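View pics/top0.png

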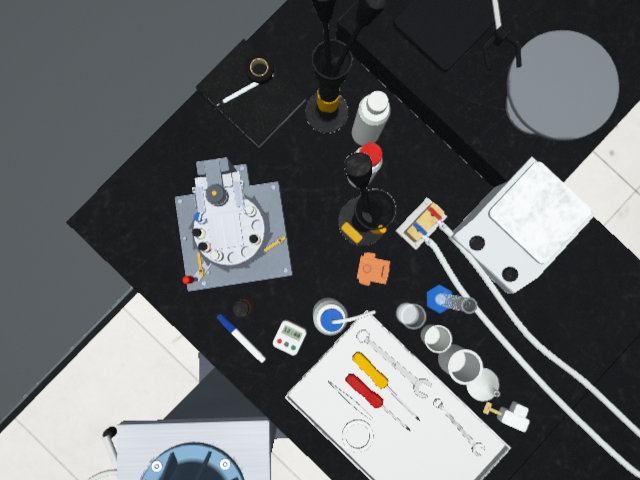

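View pics/wrist0.png

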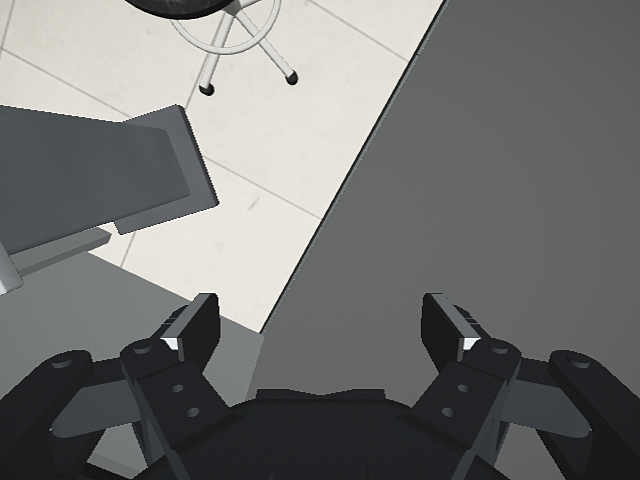

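Run:
```python
from h import *
c=load('top0')
im=cv2.cvtColor(c['img'],cv2.COLOR_RGB2BGR)
cv2.imwrite('pics/z1.png',cv2.resize(im[145:305,165:305],None,fx=4.3,fy=3.7 and 4.3*0.86,interpolation=cv2.INTER_CUBIC)[:600])
cv2.imwrite('pics/z2.png',cv2.resize(im[180:300,320:460],None,fx=5,fy=5,interpolation=cv2.INTER_CUBIC))
s=cv2.cvtColor(load('scene0')['img'],cv2.COLOR_RGB2BGR)
cv2.imwrite('pics/z3.png',cv2.resize(s[240:390,180:350],None,fx=4,fy=4,interpolation=cv2.INTER_CUBIC))
```

```text
(no output)
```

View pics/z1.png

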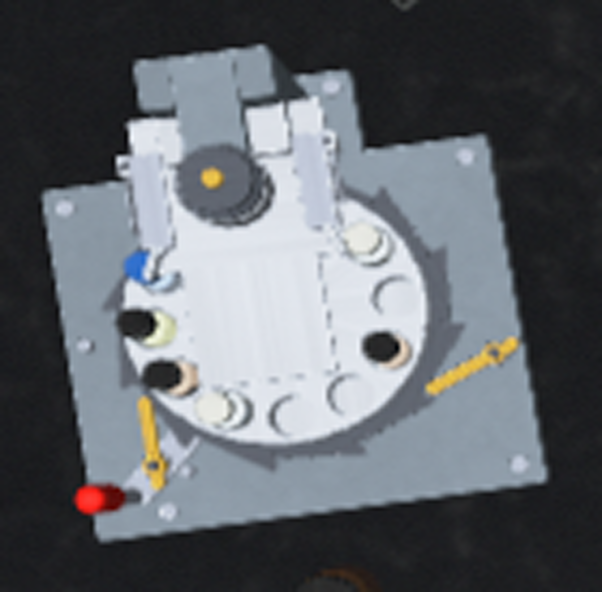

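View pics/z2.png

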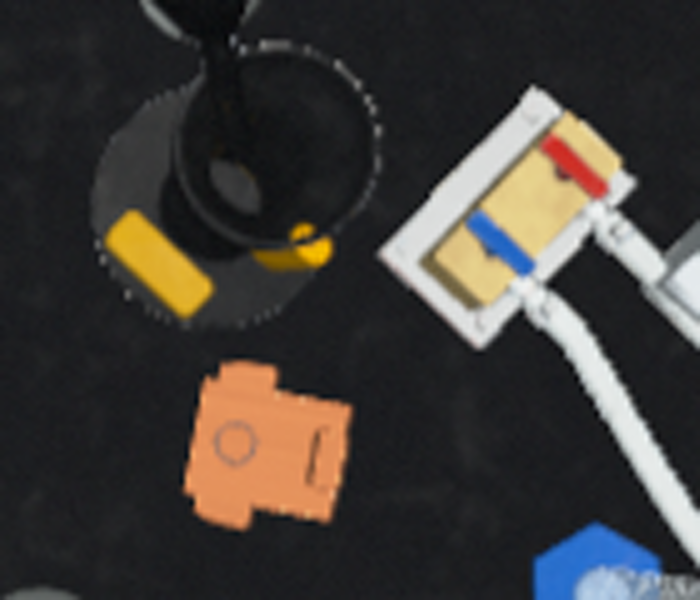

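View pics/z3.png

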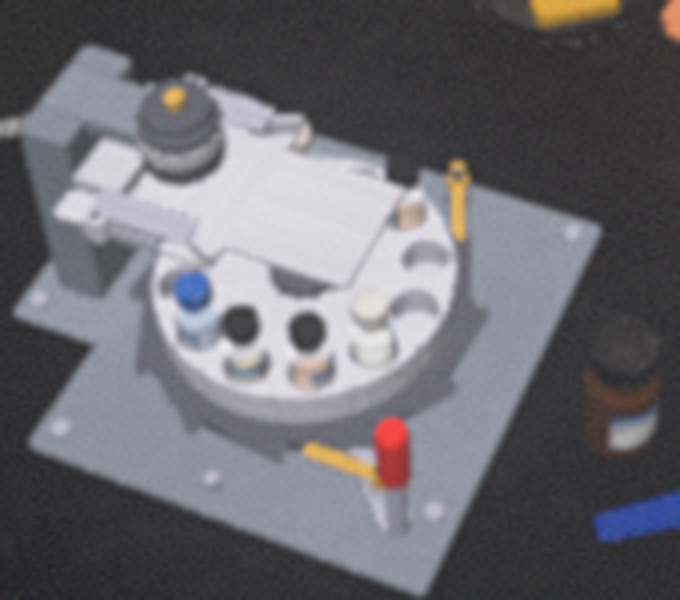

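```bash
cat > m.py <<'E'
from h import *
def blobs(c,fn,mn=8,roi=None):
    hsv=cv2.cvtColor(c['img'],cv2.COLOR_RGB2HSV); m=fn(hsv).astype(np.uint8)
    if roi: 
        k=np.zeros_like(m); k[roi[1]:roi[3],roi[0]:roi[2]]=1; m*=k
    n,l,s,ce=cv2.connectedComponentsWithStats(m)
    return [(tuple(np.round(ce[i],1)),tuple(s[i][:5])) for i in range(1,n) if s[i][4]>=mn],l
red=lambda h:((h[...,0]<8)|(h[...,0]>172))&(h[...,1]>150)&(h[...,2]>90)
blue=lambda h:(h[...,0]>100)&(h[...,0]<125)&(h[...,1]>140)&(h[...,2]>70)
org=lambda h:(h[...,0]>5)&(h[...,0]<16)&(h[...,1]>90)&(h[...,2]>120)
yel=lambda h:(h[...,0]>15)&(h[...,0]<28)&(h[...,1]>140)&(h[...,2]>120)
def tri(obs):
    A=np.zeros((3,3));b=np.zeros(3)
    for c,(u,v) in obs:
        K=c['K'];d=np.linalg.inv(K)@np.array([u,v,1.]); d=rot(c['orientation'])@np.array([d[0],-d[1],-d[2]]);d/=np.linalg.norm(d)
        P=np.eye(3)-np.outer(d,d);A+=P;b+=P@c['eye']
    return np.linalg.solve(A,b)
E
python3 - <<'E'
from m import *
t=load('top0');s=load('scene0')
for c,r in((t,(160,140,320,310)),(s,(180,240,350,390))):
    for n,f in(('red',red),('blue',blue),('yel',yel)): print(n,blobs(c,f,4,r)[0])
for c in (t,s): print('org',[b for b in blobs(c,org,60)[0]])
b,l=blobs(t,org,60,(340,240,400,300)); m=(l>0).astype(np.uint8)
cn=max(cv2.findContours(m,0,cv2.CHAIN_APPROX_NONE)[0],key=cv2.contourArea)
print(cv2.minAreaRect(cn), m.sum())
E
```

```text
red [((np.float64(186.8), np.float64(279.5)), (np.int32(182), np.int32(276), np.int32(11), np.int32(8), np.int32(64)))]
blue [((np.float64(196.1), np.float64(216.2)), (np.int32(194), np.int32(213), np.int32(5), np.int32(8), np.int32(28)))]
yel [((np.float64(214.0), np.float64(192.6)), (np.int32(212), np.int32(191), np.int32(5), np.int32(5), np.int32(17))), ((np.float64(282.3), np.float64(239.0)), (np.int32(280), np.int32(237), np.int32(5), np.int32(6), np.int32(13))), ((np.float64(271.4), np.float64(245.5)), (np.int32(265), np.int32(241), np.int32(14), np.int32(10), np.int32(36))), ((np.float64(199.9), np.float64(264.1)), (np.int32(197), np.int32(253), np.int32(7), np.int32(24), np.int32(60)))]
red [((np.float64(277.4), np.float64(352.3)), (np.int32(274), np.int32(345), np.int32(8), np.int32(16), np.int32(98)))]
blue [((np.float64(227.1), np.float64(311.6)), (np.int32(224), np.int32(309), np.int32(7), np.int32(7), np.int32(33))), ((np.float64(339.7), np.float64(369.0)), (np.int32(329), np.int32(363), np.int32(21), np.int32(12), np.int32(159)))]
yel [((np.float64(322.1), np.float64(242.0)), (np.int32(313), np.int32(240), np.int32(22), np.int32(6), np.int32(100))), ((np.float64(223.1), np.float64(264.3)), (np.int32(222), np.int32(263), np.int32(3), np.int32(4), np.int32(9))), ((np.float64(293.9), np.float64(291.3)), (np.int32(293), np.int32(286), np.int32(2), np.int32(13), np.int32(15))), ((np.float64(264.7), np.float64(354.8)), (np.int32(257), np.int32(352), np.int32(17), np.int32(7), np.int32(26)))]
org [((np.float64(372.3), np.float64(269.3)), (np.int32(357), np.int32(252), np.int32(33), np.int32(34), np.int32(825)))]
org [((np.float64(361.6), np.float64(243.9)), (np.int32(345), np.int32(230), np.int32(32), np.int32(29), np.int32(551)))]
((373.1754455566406, 269.56414794921875), (30.530467987060547, 32.987648010253906), 10.61965560913086) 825
```

Run:
```python
from m import *
t=load('top0');s=load('scene0')
d=tri([(t,(214,192.6)),(s,(223.1,264.3))]); print('det',d, px2w(t,214,192.6,.15))
k=tri([(t,(187,279.5)),(s,(277.4,352.3))]); print('knob',k,px2w(t,185.5,279.5,.09),px2w(s,277.4,352.3,.0725))
# solve changer
for D,Kn in ((px2w(t,214,192.6,.15)[:2],px2w(t,185.7,279.7,.09)[:2]),(d[:2],k[:2])):
    v=Kn-D; l=np.array([126*np.cos(np.radians(135))-58,126*np.sin(np.radians(135))])/1000
    yaw=np.arctan2(v[1],v[0])-np.arctan2(l[1],l[0])
    u=np.array([np.cos(yaw),np.sin(yaw)]); print('len',np.linalg.norm(v),np.linalg.norm(l),'yaw',np.degrees(yaw),'o',D-.058*u)
# plate
b,l=blobs(t,org,60,(340,240,400,300))
ys,xs=np.nonzero(l>0); P=np.array([px2w(t,x,y,.005)[:2] for x,y in zip(xs,ys)])
c=P.mean(0); w,V=np.linalg.eigh(np.cov(P.T)); print('plate centroid',c,np.sqrt(w),V)
hull=cv2.minAreaRect((P*1000).astype(np.float32)); print(hull)
print('blue',px2w(t,196.1,216.2,.084),px2w(s,227.1,311.6,.08))
# base corners
for z in((165+62/4.3, 145+205/3.698),(165+465/4.3,145+157/3.698),(165+518/4.3,145+463/3.698),(165+168/4.3,145+511/3.698)): print('screw',px2w(t,*z,.009))
```

```text
det [ 0.60847467 -0.08410263  0.14554612] [ 0.60711457 -0.0853717   0.15      ]
knob [ 0.45056443 -0.01444367  0.0748527 ] [ 0.45029836 -0.01605179  0.09      ] [ 0.45204022 -0.01541773  0.0725    ]
len 0.171660965833779 0.17197404662861945 yaw 7.524828843837565 o [ 0.54961405 -0.09296714]
len 0.17259203827331682 0.17197404662861945 yaw 7.399496539410741 o [ 0.55095767 -0.09157226]
plate centroid [ 0.46172039 -0.38950264] [0.01736005 0.01824266] [[-0.97251771  0.23282891]
 [ 0.23282891  0.97251771]]
((461.1272277832031, -391.363525390625), (65.36173248291016, 70.46668243408203), 77.80645751953125)
blue [ 0.57325339 -0.03590428  0.084     ] [ 0.57495501 -0.03822143  0.08      ]
screw [0.61730384 0.01824386 0.009     ]
screw [ 0.64135443 -0.18132313  0.009     ]
screw [ 0.46397357 -0.20433295  0.009     ]
screw [ 0.44048036 -0.03229721  0.009     ]
```

Run:
```python
from m import *
t=load('top0');s=load('scene0')
print('holder foot',px2w(t,362.5,221.5,.02)[:2],'scene',px2w(s,320,233,.02)[:2], 'cup', px2w(t,375.5,209,.195)[:2])
print('wash cap',px2w(t,331,320,.17)[:2], 'spout', px2w(t,374,313,.2)[:2])
print('beaker',px2w(t,411,315,.05)[:2],'cyl foot',px2w(t,438,297,.01)[:2],'redcap',px2w(t,371,154,.184)[:2])
b,l=blobs(t,org,60,(340,240,400,300))
ys,xs=np.nonzero(l>0); P=np.array([px2w(t,x,y,.005)[:2]*1000 for x,y in zip(xs,ys)])
# model moments: search yaw via matching third moments: use edges: centroid vs. rect
yaw=np.radians(78)
for a in (76,78,80,82):
    yaw=np.radians(a);u=np.array([np.cos(yaw),np.sin(yaw)]);n=np.array([-u[1],u[0]])
    X=P@u;Y=P@n; print(a,X.min(),X.max(),np.ptp(X),Y.min(),Y.max(),np.ptp(Y), X.mean())
```

```text
holder foot [ 0.56310738 -0.3694872 ] scene [ 0.55898377 -0.36031861] cup [ 0.56523347 -0.37094628]
wash cap [ 0.37497427 -0.29106046] spout [ 0.3883036 -0.3625045]
beaker [ 0.36749806 -0.45905521] cyl foot [ 0.39983331 -0.52698085] redcap [ 0.66387697 -0.36755076]
76 -300.712545011712 -234.8535134200651 65.8590315916469 -577.1059236262887 -506.60722662156184 70.49869700472686 -266.23247508846697
78 -319.6509768268884 -254.21039732521498 65.4405795016734 -567.7057434412792 -497.2170777462901 70.4886656949891 -284.9940060741461
80 -338.372240637143 -272.1605228444251 66.21171779271793 -557.8896500325371 -487.22114645220387 70.66850358033327 -303.40831576338525
82 -356.6812499944293 -289.77906268966404 66.90218730476528 -547.3938540215432 -476.63161124182994 70.76224277971329 -321.4529691563349
```

```bash
cat > p.py <<'E'
from m import *
import json
def plan(way,hand,q0=None,p0=None,rz=None,dec=4):
    """way: list of (x,y,z,yawdeg of tool x,n rows); start from measured pose; tool assumed vertical"""
    o=ctrl.get_obs(); p=np.array(o['eef_pos'] if p0 is None else p0); M=rot(o['eef_rot']) if q0 is None else q0
    rows=[]
    for x,y,z,yaw,n in way:
        a=np.radians(yaw); X=np.array([np.cos(a),np.sin(a),0]); T=np.column_stack([X,np.cross([0,0,-1],X),[0,0,-1]])
        st=p.copy(); rv=R.from_matrix(M.T@T).as_rotvec(); 
        for i in range(n):
            tgt=st+(np.array([x,y,z])-st)*(i+1)/n
            d=np.round(M.T@(tgt-p),dec); r=np.round(rv/n,4)
            rows.append({"translation":d.tolist(),"angular":r.tolist(),"hand":hand})
            p=p+M@d; M=M@R.from_rotvec(r).as_matrix()
    for i in range(0,len(rows),10): print(json.dumps(rows[i:i+10]).replace('"',''))
    return p,M
def obs():
    o=ctrl.get_obs(); M=rot(o['eef_rot']); print('t',o['time_s'],'p',np.round(o['eef_pos'],4),'yaw',round(np.degrees(np.arctan2(M[1,0],M[0,0])),2),'tilt',np.round(M[:,2],4),'F',np.round(o['wrist_force'],1),'op',round(o['opening'],3),'q',np.round(o['q'],3))
E
python3 -c "
from p import *
plan([(.42,.2,.26,78,10),(.46,-.28,.26,78,10),(.456,-.414,.26,78,4)],.05)"
```

```text
[{translation: [-0.0346, -0.0264, -0.0029], angular: [-0.0001, 0.0001, 0.1492], hand: 0.05}, {translation: [-0.0381, -0.0209, -0.0029], angular: [-0.0001, 0.0001, 0.1492], hand: 0.05}, {translation: [-0.0409, -0.015, -0.003], angular: [-0.0001, 0.0001, 0.1492], hand: 0.05}, {translation: [-0.0426, -0.0088, -0.0029], angular: [-0.0001, 0.0001, 0.1492], hand: 0.05}, {translation: [-0.0434, -0.0024, -0.0029], angular: [-0.0001, 0.0001, 0.1492], hand: 0.05}, {translation: [-0.0433, 0.0042, -0.003], angular: [-0.0001, 0.0001, 0.1492], hand: 0.05}, {translation: [-0.0422, 0.0105, -0.0029], angular: [-0.0001, 0.0001, 0.1492], hand: 0.05}, {translation: [-0.0402, 0.0167, -0.003], angular: [-0.0001, 0.0001, 0.1492], hand: 0.05}, {translation: [-0.0373, 0.0224, -0.0029], angular: [-0.0001, 0.0001, 0.1492], hand: 0.05}, {translation: [-0.0335, 0.0278, -0.0029], angular: [-0.0001, 0.0001, 0.1492], hand: 0.05}]
[{translation: [-0.0461, 0.0139, -0.0], angular: [-0.0, 0.0, 0.0], hand: 0.05}, {translation: [-0.0461, 0.0138, -0.0], angular: [-0.0, 0.0, 0.0], hand: 0.05}, {translation: [-0.0462, 0.013
[... 232 characters left out ...]
0.0139, -0.0001], angular: [-0.0, 0.0, 0.0], hand: 0.05}, {translation: [-0.0461, 0.0139, 0.0], angular: [-0.0, 0.0, 0.0], hand: 0.05}, {translation: [-0.0462, 0.0139, 0.0], angular: [-0.0, 0.0, 0.0], hand: 0.05}, {translation: [-0.0461, 0.0138, 0.0], angular: [-0.0, 0.0, 0.0], hand: 0.05}, {translation: [-0.0461, 0.0139, 0.0], angular: [-0.0, 0.0, 0.0], hand: 0.05}]
[{translation: [-0.033, 0.006, 0.0], angular: [-0.0001, 0.0, 0.0001], hand: 0.05}, {translation: [-0.033, 0.0059, 0.0], angular: [-0.0001, 0.0, 0.0001], hand: 0.05}, {translation: [-0.0329, 0.006, 0.0], angular: [-0.0001, 0.0, 0.0001], hand: 0.05}, {translation: [-0.033, 0.006, 0.0], angular: [-0.0001, 0.0, 0.0001], hand: 0.05}]
```

Request:
apply_moves(
  plan=[
    {"translation": [-0.035, -0.026, -0.003], "angular": [0, 0, 0.149], "hand": 0.05},
    {"translation": [-0.038, -0.021, -0.003], "angular": [0, 0, 0.149], "hand": 0.05},
    {"translation": [-0.041, -0.015, -0.003], "angular": [0, 0, 0.149], "hand": 0.05},
    {"translation": [-0.043, -0.009, -0.003], "angular": [0, 0, 0.149], "hand": 0.05},
    {"translation": [-0.043, -0.002, -0.003], "angular": [0, 0, 0.149], "hand": 0.05},
    {"translation": [-0.043, 0.004, -0.003], "angular": [0, 0, 0.149], "hand": 0.05},
    {"translation": [-0.042, 0.011, -0.003], "angular": [0, 0, 0.149], "hand": 0.05},
    {"translation": [-0.04, 0.017, -0.003], "angular": [0, 0, 0.149], "hand": 0.05},
    {"translation": [-0.037, 0.022, -0.003], "angular": [0, 0, 0.149], "hand": 0.05},
    {"translation": [-0.034, 0.028, -0.003], "angular": [0, 0, 0.149], "hand": 0.05},
  ],
)

```text
time_s: 1.4
eef_pos: [0.4217, 0.2002, 0.2613]
eef_rot: [-0.0, 0.778, 0.628, -0.0]
wrist_force: [0.5, 0.9, 0.4]
opening: 0.586
```

Request:
apply_moves(
  plan=[
    {"translation": [-0.046, 0.014, 0], "angular": [0, 0, 0], "hand": 0.05},
    {"translation": [-0.046, 0.014, 0], "angular": [0, 0, 0], "hand": 0.05},
    {"translation": [-0.046, 0.014, 0], "angular": [0, 0, 0], "hand": 0.05},
    {"translation": [-0.046, 0.014, 0], "angular": [0, 0, 0], "hand": 0.05},
    {"translation": [-0.046, 0.014, 0], "angular": [0, 0, 0], "hand": 0.05},
    {"translation": [-0.046, 0.014, 0], "angular": [0, 0, 0], "hand": 0.05},
    {"translation": [-0.046, 0.014, 0], "angular": [0, 0, 0], "hand": 0.05},
    {"translation": [-0.046, 0.014, 0], "angular": [0, 0, 0], "hand": 0.05},
    {"translation": [-0.046, 0.014, 0], "angular": [0, 0, 0], "hand": 0.05},
    {"translation": [-0.046, 0.014, 0], "angular": [0, 0, 0], "hand": 0.05},
  ],
)

```text
time_s: 2.65
eef_pos: [0.4635, -0.279, 0.261]
eef_rot: [-0.0, 0.776, 0.63, 0.0]
wrist_force: [0.6, 1.2, -0.1]
opening: 0.592
```

```bash
python3 -c "
from p import *
obs(); snap('wrist','w1')
plan([(.456,-.414,.16,78,5)],.05)"
```

```text
t 2.65 p [ 0.4635 -0.279   0.261 ] yaw 78.13 tilt [-1.e-04  4.e-04 -1.e+00] F [ 0.6  1.2 -0.1] op 0.592 q [-0.761  0.08   1.658  0.     1.403 -0.554]
[{translation: [-0.0256, 0.0039, 0.0203], angular: [0.0001, 0.0007, -0.0002], hand: 0.05}, {translation: [-0.0255, 0.004, 0.0202], angular: [0.0001, 0.0007, -0.0002], hand: 0.05}, {translation: [-0.0256, 0.0039, 0.0203], angular: [0.0001, 0.0007, -0.0002], hand: 0.05}, {translation: [-0.0256, 0.0039, 0.0202], angular: [0.0001, 0.0007, -0.0002], hand: 0.05}, {translation: [-0.0256, 0.004, 0.0202], angular: [0.0001, 0.0007, -0.0002], hand: 0.05}]
```

View pics/w1.png

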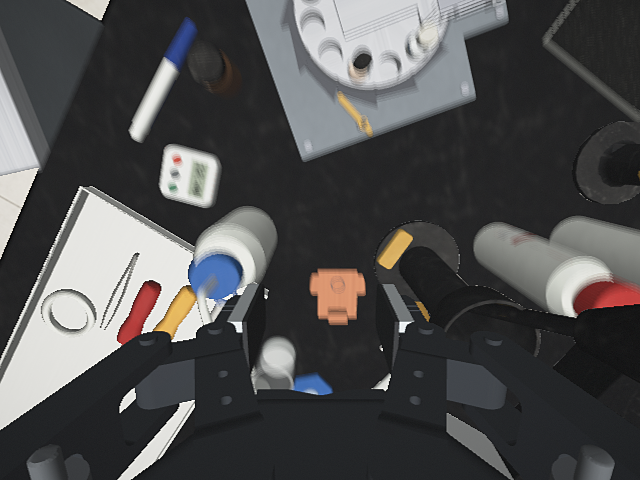

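Request:
apply_moves(
  plan=[
    {"translation": [-0.026, 0.004, 0.02], "angular": [0, 0, 0], "hand": 0.05},
    {"translation": [-0.026, 0.004, 0.02], "angular": [0, 0, 0], "hand": 0.05},
    {"translation": [-0.026, 0.004, 0.02], "angular": [0, 0, 0], "hand": 0.05},
    {"translation": [-0.025, 0.004, 0.02], "angular": [0, 0, 0], "hand": 0.05},
    {"translation": [-0.025, 0.004, 0.02], "angular": [0, 0, 0], "hand": 0.05},
  ],
)

```text
time_s: 3.32
eef_pos: [0.4568, -0.4073, 0.1603]
eef_rot: [-0.0, 0.776, 0.63, 0.0]
wrist_force: [0.1, 0.4, -0.4]
opening: 0.588
```

```bash
python3 -c "
from p import *
obs(); c=snap('wrist','w2'); obs()
b,l=blobs(c,org,200); print(b)
m=(l==max(range(1,l.max()+1),key=lambda i:(l==i).sum())).astype(np.uint8)
print(w2px(c,[.4563,-.4141,.024]),w2px(c,[.4642,-.3769,.005]))
"
```

```text
t 3.325 p [ 0.4568 -0.4073  0.1603] yaw 78.14 tilt [-4.e-04  5.e-04 -1.e+00] F [ 0.1  0.4 -0.4] op 0.588 q [-0.922  0.331  1.572  0.     1.239 -0.715]
t 3.375 p [ 0.4552 -0.4092  0.1573] yaw 78.04 tilt [-0.0028  0.0017 -1.    ] F [-2.9 -0.9 -1.8] op 0.585 q [-9.250e-01  3.360e-01  1.572e+00 -1.000e-03  1.237e+00 -7.160e-01]
[((np.float64(321.5), np.float64(204.8)), (np.int32(282), np.int32(170), np.int32(80), np.int32(77), np.int32(4773)))]
[321.27087029 241.1339391 ] [321.33763426 194.18553315]
```

View pics/w2.png

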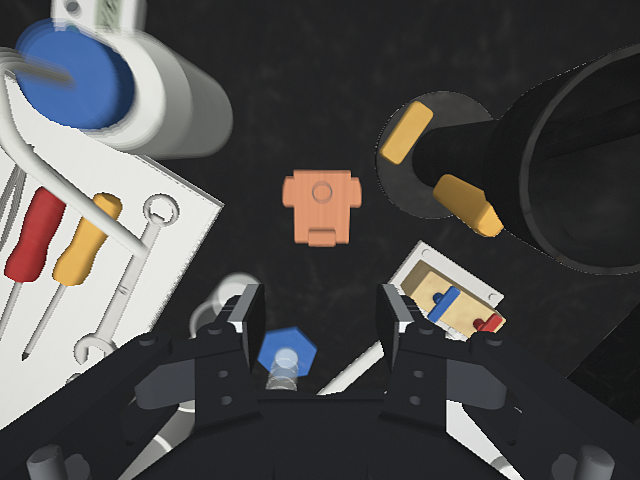

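Request:
apply_moves(
  plan=[
    {"translation": [0, 0, 0.03], "angular": [0, 0, 0], "hand": 0.05},
    {"translation": [0, 0, 0.03], "angular": [0, 0, 0], "hand": 0.05},
    {"translation": [0, 0, 0.03], "angular": [0, 0, 0], "hand": 0.05},
    {"translation": [0, 0, 0], "angular": [0, 0, 0], "hand": 0.05},
  ],
)

```text
time_s: 3.88
eef_pos: [0.4555, -0.4046, 0.0685]
eef_rot: [-0.003, 0.776, 0.63, 0.0]
wrist_force: [-0.4, 0.4, -0.3]
opening: 0.584
```

```bash
python3 -c "
from p import *
obs(); c=snap('wrist','w3')
print(w2px(c,[.4563,-.4141,.024]),w2px(c,[.4642,-.3769,.005]))
plan([(.4565,-.413,.008,78,3)],.05)
"
```

```text
t 3.875 p [ 0.4555 -0.4046  0.0685] yaw 78.14 tilt [-0.0038  0.005  -1.    ] F [-0.4  0.4 -0.3] op 0.584 q [-0.921  0.446  1.624  0.     1.078 -0.714]
[325.02739963 284.63876687] [325.10377842 216.3639546 ]
[{translation: [-0.0024, 0.0005, 0.0208], angular: [-0.0007, -0.0006, 0.0008], hand: 0.05}, {translation: [-0.0023, 0.0006, 0.0209], angular: [-0.0007, -0.0006, 0.0008], hand: 0.05}, {translation: [-0.0023, 0.0005, 0.0208], angular: [-0.0007, -0.0006, 0.0008], hand: 0.05}]
```

View pics/w3.png

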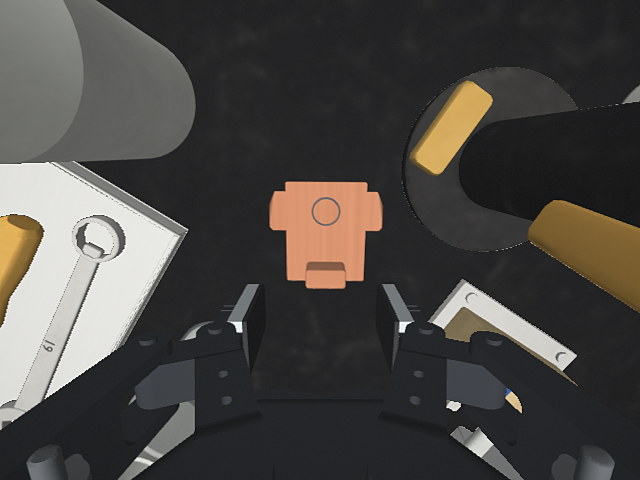

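Request:
apply_moves(
  plan=[
    {"translation": [-0.0024, 0.0005, 0.02], "angular": [0, 0, 0], "hand": 0.05},
    {"translation": [-0.0024, 0.0005, 0.02], "angular": [0, 0, 0], "hand": 0.05},
    {"translation": [-0.0024, 0.0005, 0.014], "angular": [0, 0, 0], "hand": 0.05},
    {"translation": [0, 0, 0.006], "angular": [0, 0, 0], "hand": 0.05},
    {"translation": [0, 0, 0], "angular": [0, 0, 0], "hand": 0.05},
  ],
)

```text
time_s: 4.55
eef_pos: [0.4568, -0.414, 0.0107]
eef_rot: [-0.001, 0.776, 0.63, 0.0]
wrist_force: [0.3, 0.9, 0.1]
opening: 0.581
```

```bash
python3 -c "
from p import *
obs(); c=snap('wrist','w4')
"
```

```text
t 4.55 p [ 0.4568 -0.414   0.0107] yaw 78.14 tilt [-6.e-04  8.e-04 -1.e+00] F [0.3 0.9 0.1] op 0.581 q [-0.929  0.544  1.62   0.     0.978 -0.722]
```

View pics/w4.png

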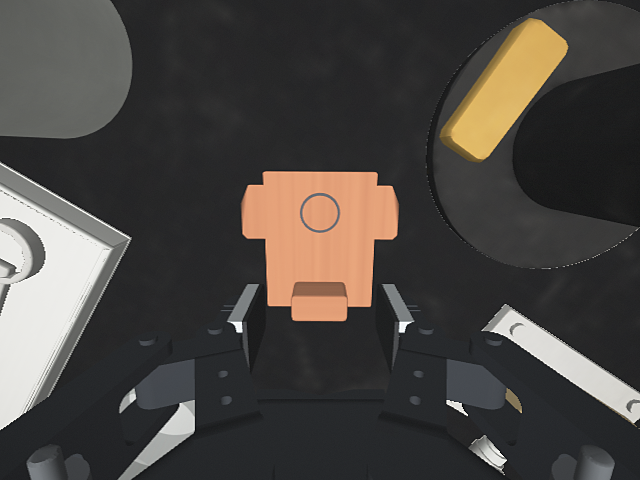

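Request:
apply_moves(
  plan=[
    {"translation": [0, 0, 0.002], "angular": [0, 0, 0], "hand": 0.03},
    {"translation": [0, 0, 0], "angular": [0, 0, 0], "hand": 0.015},
    {"translation": [0, 0, 0], "angular": [0, 0, 0], "hand": 0.015},
    {"translation": [0, 0, 0], "angular": [0, 0, 0], "hand": 0.015},
    {"translation": [0, 0, 0], "angular": [0, 0, 0], "hand": 0.015},
  ],
)

```text
time_s: 5.22
eef_pos: [0.4574, -0.4147, 0.01]
eef_rot: [0.001, 0.776, 0.63, -0.0]
wrist_force: [-0.2, 0.5, 5.9]
opening: 0.257
```

Request:
apply_moves(
  plan=[
    {"translation": [0, 0, -0.01], "angular": [0, 0, 0], "hand": 0.015},
    {"translation": [0, 0, -0.02], "angular": [0, 0, 0], "hand": 0.015},
    {"translation": [0, 0, -0.02], "angular": [0, 0, 0], "hand": 0.015},
    {"translation": [0, 0, 0], "angular": [0, 0, 0], "hand": 0.015},
  ],
)

```text
time_s: 5.72
eef_pos: [0.4583, -0.4159, 0.0624]
eef_rot: [0.003, 0.776, 0.63, -0.0]
wrist_force: [-0.9, -0.3, -1.5]
opening: 0.258
```

```bash
python3 -c "
from p import *
obs(); c=snap('wrist','w5');snap('top','t5')
"
```

```text
t 5.725 p [ 0.4583 -0.4159  0.0624] yaw 78.15 tilt [ 0.0032 -0.0043 -1.    ] F [-0.9 -0.3 -1.5] op 0.258 q [-0.928  0.466  1.61  -0.     1.061 -0.722]
```

View pics/w5.png

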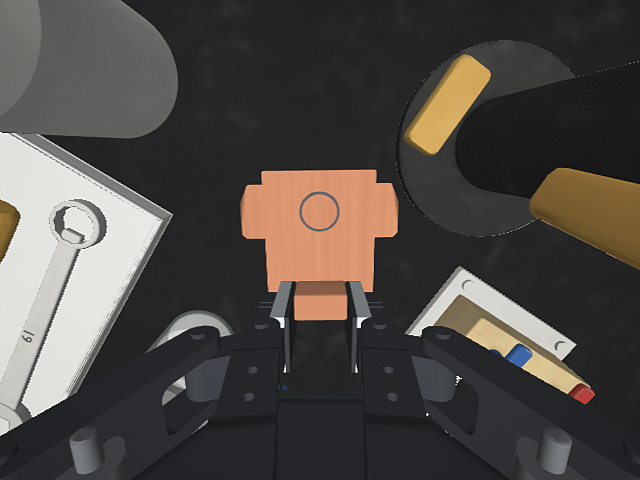

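View pics/t5.png

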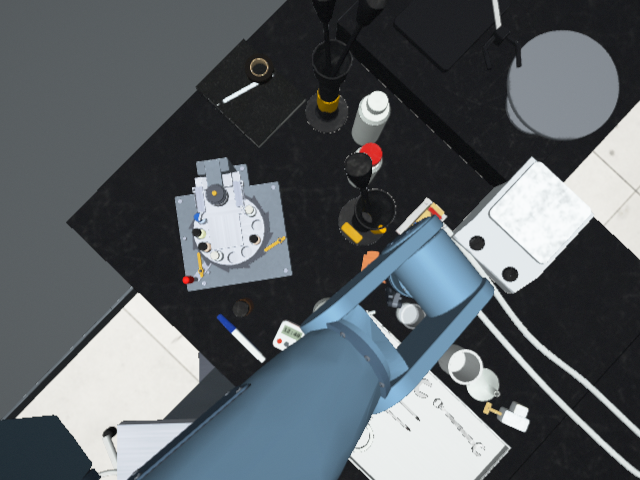

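```bash
python3 -c "
from p import *
c=load('w5'); o=ctrl.get_obs(); M=rot(o['eef_rot']); p=o['eef_pos']
def tf(u,v,dz): 
    w=px2w(c,u,v,p[2]+dz); return np.round(M.T@(w-p)*1000,1)
b,l=blobs(c,org,500)
m=(l>0).astype(np.uint8); cn=max(cv2.findContours(m,0,2)[0],key=cv2.contourArea)
print(cv2.approxPolyDP(cn,3,True)[:,0].tolist())
for pt in ((262,170.5),(376.5,169.5),(241.5,192),(398,189),(242,236),(398,236),(319,211.5)): print(pt,tf(*pt,-.005))
"
```

```text
[[262, 171], [262, 184], [245, 188], [241, 225], [245, 237], [265, 239], [268, 291], [277, 291], [281, 280], [294, 280], [294, 319], [346, 318], [342, 282], [359, 280], [364, 291], [372, 291], [374, 237], [392, 236], [397, 231], [397, 200], [391, 183], [376, 183], [375, 170]]
(262, 170.5) [ 58.5 -24.    4.9]
(376.5, 169.5) [58.9 26.3  5. ]
(241.5, 192) [ 49.1 -33.6   4.9]
(398, 189) [50.4 36.2  5. ]
(242, 236) [ 28.8 -34.7   5. ]
(398, 236) [28.8 37.6  5. ]
(319, 211.5) [40.3  1.   5. ]
```

```bash
python3 -c "
from p import *
p,M=plan([(.457,-.415,.262,78.15,5)],.015,dec=3)
plan([(.455,-.26,.262,50,4),(.505,-.098,.262,7.4,6)],.015,p0=p,q0=M,dec=3)
"
```

```text
[{translation: [-0.0, 0.0, -0.04], angular: [0.0002, 0.0001, -0.0], hand: 0.015}, {translation: [-0.0, 0.0, -0.041], angular: [0.0002, 0.0001, -0.0], hand: 0.015}, {translation: [-0.0, 0.0, -0.04], angular: [0.0002, 0.0001, -0.0], hand: 0.015}, {translation: [-0.001, 0.0, -0.041], angular: [0.0002, 0.0001, -0.0], hand: 0.015}, {translation: [0.0, 0.0, -0.04], angular: [0.0002, 0.0001, -0.0], hand: 0.015}]
[{translation: [0.038, -0.008, -0.0], angular: [-0.0, 0.0001, 0.1228], hand: 0.015}, {translation: [0.036, -0.013, -0.0], angular: [-0.0, 0.0001, 0.1228], hand: 0.015}, {translation: [0.035, -0.018, -0.0], angular: [-0.0, 0.0001, 0.1228], hand: 0.015}, {translation: [0.032, -0.021, -0.0], angular: [-0.0, 0.0001, 0.1228], hand: 0.015}, {translation: [0.026, -0.011, -0.0], angular: [-0.0, -0.0, 0.1239], hand: 0.015}, {translation: [0.025, -0.014, -0.0], angular: [-0.0, -0.0, 0.1239], hand: 0.015}, {translation: [0.022, -0.017, -0.0], angular: [-0.0, -0.0, 0.1239], hand: 0.015}, {translation: [0.02, -0.02, -0.0], angular: [-0.0, -0.0, 0.1239], hand: 0.015}, {translation: [0.018, -0.022, -0.0], angular: [-0.0, -0.0, 0.1239], hand: 0.015}, {translation: [0.015, -0.024, -0.0], angular: [-0.0, -0.0, 0.1239], hand: 0.015}]
```

Request:
apply_moves(
  plan=[
    {"translation": [0, 0, -0.04], "angular": [0, 0, 0], "hand": 0.015},
    {"translation": [0, 0, -0.04], "angular": [0, 0, 0], "hand": 0.015},
    {"translation": [0, 0, -0.04], "angular": [0, 0, 0], "hand": 0.015},
    {"translation": [0, 0, -0.04], "angular": [0, 0, 0], "hand": 0.015},
    {"translation": [0, 0, -0.04], "angular": [0, 0, 0], "hand": 0.015},
  ],
)

```text
time_s: 6.45
eef_pos: [0.4566, -0.4138, 0.2594]
eef_rot: [-0.001, 0.776, 0.63, 0.0]
wrist_force: [0.5, -0.9, -0.8]
opening: 0.261
```

Request:
apply_moves(
  plan=[
    {"translation": [0.038, -0.008, 0], "angular": [0, 0, 0.1228], "hand": 0.015},
    {"translation": [0.036, -0.013, 0], "angular": [0, 0, 0.1228], "hand": 0.015},
    {"translation": [0.035, -0.018, 0], "angular": [0, 0, 0.1228], "hand": 0.015},
    {"translation": [0.032, -0.021, 0], "angular": [0, 0, 0.1228], "hand": 0.015},
    {"translation": [0.026, -0.011, 0], "angular": [0, 0, 0.1239], "hand": 0.015},
    {"translation": [0.025, -0.014, 0], "angular": [0, 0, 0.1239], "hand": 0.015},
    {"translation": [0.022, -0.017, 0], "angular": [0, 0, 0.1239], "hand": 0.015},
    {"translation": [0.02, -0.02, 0], "angular": [0, 0, 0.1239], "hand": 0.015},
    {"translation": [0.018, -0.022, 0], "angular": [0, 0, 0.1239], "hand": 0.015},
    {"translation": [0.015, -0.024, 0], "angular": [0, 0, 0.1239], "hand": 0.015},
  ],
)

```text
time_s: 7.7
eef_pos: [0.505, -0.0963, 0.2583]
eef_rot: [-0.0, 0.998, 0.063, -0.001]
wrist_force: [0.4, -0.2, -0.5]
opening: 0.257
```

```bash
python3 -c "
from p import *
obs(); c=snap('wrist','w6');snap('top','t6');obs()
o=np.array([.5503,-.0923]);a=np.radians(7.4);u=np.array([np.cos(a),np.sin(a)]);n=np.array([-u[1],u[0]])
for x,y,z in((58,0,.148),(-40,31,.094),(-40,-31,.094),(22,31,.094),(22,-31,.094),(20,42,.102),(20,-42,.102)): print((x,y),w2px(c,[*(o+u*x/1e3+n*y/1e3),z]))
"
```

```text
t 7.7 p [ 0.505  -0.0963  0.2583] yaw 7.17 tilt [-1.6e-03  8.0e-04 -1.0e+00] F [ 0.4 -0.2 -0.5] op 0.257 q [-0.42   0.021  1.725  0.     1.397  1.026]
t 7.8 p [ 0.5052 -0.095   0.2583] yaw 7.46 tilt [-0.0016  0.0016 -1.    ] F [ 0.2 -0.5 -0.6] op 0.261 q [-4.180e-01  2.100e-02  1.725e+00  1.000e-03  1.397e+00  1.023e+00]
(58, 0) [324.66133237  96.80168273]
(-40, 31) [290.76041824 219.43259611]
(-40, -31) [357.30200654 219.16479094]
(22, 31) [288.84767191 150.44791412]
(22, -31) [359.04667801 150.14077368]
(20, 42) [275.31470744 152.89512735]
(20, -42) [372.78627727 152.46984485]
```

View pics/w6.png

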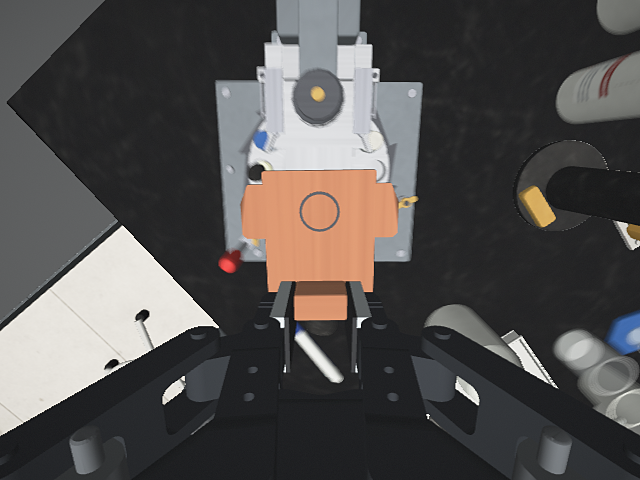

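```bash
python3 -c "
from p import *
c=load('w6'); o=ctrl.get_obs(); M=rot(o['eef_rot']); p=o['eef_pos']
g=cv2.cvtColor(c['img'],cv2.COLOR_RGB2GRAY)
im=cv2.cvtColor(c['img'],cv2.COLOR_RGB2BGR)
cv2.imwrite('pics/z6.png',cv2.resize(im[0:270,205:435],None,fx=2.2*1.5,fy=2.2,interpolation=cv2.INTER_CUBIC))
L=cv2.createLineSegmentDetector().detect(g)[0][:,0]
for l in L:
    d=np.hypot(l[2]-l[0],l[3]-l[1])
    if d>22 and 205<l[0]<435 and l[1]<275: print(np.round(l,1),round(d))
hsv=cv2.cvtColor(c['img'],cv2.COLOR_RGB2HSV)
print(blobs(c,red,10,(205,230,260,280))[0],blobs(c,yel,5,(300,80,335,110))[0],blobs(c,blue,5,(250,120,290,160))[0])
def z(u,v,h): w=px2w(c,u,v,h);return np.round(w*1000,1)
print('det',z(318.3,93.8,.15))
"
```

```text
[263.6  43.  265.   68.2] 25
[371.   68.2 371.8  45.6] 23
[265.1 239.4 267.4 290.6] 51
[420.6  81.6 378.1  81.5] 42
[268.1 169.5 373.1 168. ] 105
[374.4 260.8 408.1 261. ] 34
[301.7 121.3 289.8  99.2] 25
[387.5 148.4 371.8 118.1] 34
[413.8 194.5 422.   84.3] 111
[214.8  83.  219.9 157. ] 74
[275.6   0.6 276.7  31.9] 31
[358.5  32.  359.7   0.6] 31
[344.7 100.2 333.9 120.5] 23
[388.6 179.4 387.1 149.2] 30
[336.5 120.5 312.8 126.8] 25
[256.9  80.6 215.6  80.1] 41
[220.1 158.  226.2 249.3] 91
[409.5 254.5 412.6 211.7] 43
[299.3   0.6 298.4  44.4] 44
[370.  118.2 371.7  81.9] 36
[337.   46.9 336.8  74.4] 28
[263.8  84.4 265.3 112. ] 28
[298.4  73.1 298.2  48.1] 25
[397.6 230.7 392.4 185.4] 46
[245.6 185.5 241.5 221.7] 36
[376.9 111.1 388.8 144.1] 35
[336.9 170.9 281.9 171.1] 55
[374.7  83.1 373.6 110.6] 28
[258.   84.4 260.  113.2] 29
[262.  109.4 260.8  83.1] 26
[395.7 144.2 390.7 180.6] 37
[282.3  81.9 284.  131.9] 50
[239.8 150.4 259.8 118.4] 38
[352.1 131.9 352.9  83.1] 49
[335.5  30.6 336.1   0.6] 30
[338.1   0.6 338.1  31.9] 31
[((np.float64(229.2), np.float64(261.8)), (np.int32(219), np.int32(251), np.int32(21), np.int32(22), np.int32(313)))] [] [((np.float64(260.2), np.float64(139.2)), (np.int32(255), np.int32(132), np.int32(11), np.int32(17), np.int32(127)))]
det [608.9 -80.2 150. ]
```

View pics/z6.png

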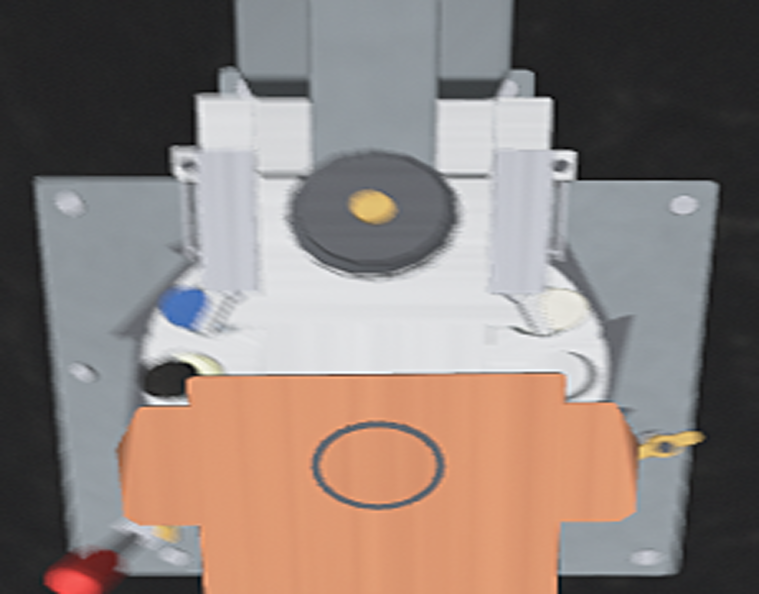

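```bash
python3 -c "
from p import *
c=load('t6'); im=cv2.cvtColor(c['img'],cv2.COLOR_RGB2BGR)
cv2.imwrite('pics/z7.png',cv2.resize(im[145:345,165:305],None,fx=4,fy=3,interpolation=cv2.INTER_CUBIC)); print(w2px(c,[.505,-.096,.26]))
"
```

```text
[206.22019606 245.2885069 ]
```

View pics/z7.png

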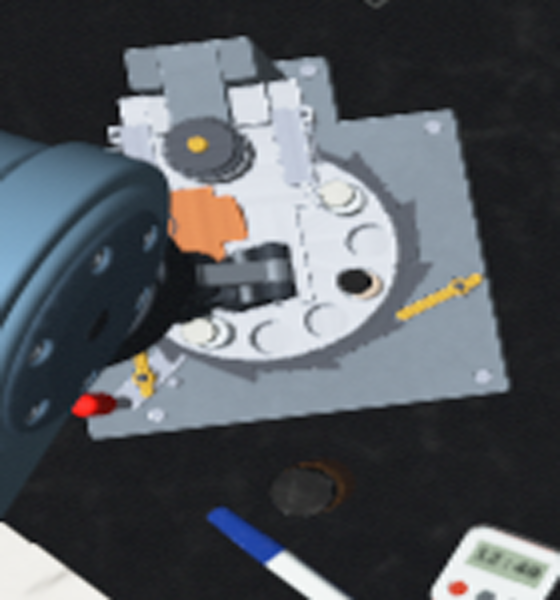

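```bash
python3 -c "
from p import *
c=load('t6'); p=np.array([.505,-.096,.2583]); a=np.radians(7.3);X=np.array([np.cos(a),np.sin(a),0]);Y=np.cross([0,0,-1],X)
b,l=blobs(c,org,40,(190,180,240,250));print(b)
ys,xs=np.nonzero(l>0)
T=np.array([[ (px2w(c,x,y,.253)-p)@X,(px2w(c,x,y,.253)-p)@Y] for x,y in zip(xs,ys)])*1000
print(T.max(0)); 
for k in range(20,64,4):
  s=(abs(T[:,0]-k)<2)
  if s.any(): print(k,T[s,1].max())
"
```

```text
[((np.float64(215.9), np.float64(218.5)), (np.int32(207), np.int32(207), np.int32(20), np.int32(25), np.int32(340)))]
[58.01723542 34.314268  ]
20 23.048701705570377
24 23.703068815294234
28 32.10569389788751
32 34.31426800297925
36 33.20272962430089
40 33.64189660674738
44 34.08126533572468
48 32.968962590575835
52 31.85624009622768
56 23.420351715154602
60 12.341888718944357
```

Request:
apply_moves(
  plan=[
    {"translation": [0, 0, 0.03], "angular": [0, 0, 0], "hand": 0.015},
    {"translation": [0, 0, 0.04], "angular": [0, 0, 0], "hand": 0.015},
    {"translation": [0, 0, 0.04], "angular": [0, 0, 0], "hand": 0.015},
    {"translation": [0, 0, 0.025], "angular": [0, 0, 0], "hand": 0.015},
    {"translation": [0, 0, 0], "angular": [0, 0, 0], "hand": 0.015},
    {"translation": [0, 0, 0], "angular": [0, 0, 0], "hand": 0.015},
  ],
)

```text
time_s: 8.55
eef_pos: [0.5057, -0.0981, 0.1251]
eef_rot: [0.0, 0.998, 0.065, 0.0]
wrist_force: [0.7, -0.5, 0.7]
opening: 0.262
```

```bash
python3 -c "
from p import *
obs(); c=snap('wrist','w8');snap('scene','s8');obs()
im=cv2.cvtColor(c['img'],cv2.COLOR_RGB2BGR)
cv2.imwrite('pics/z8.png',cv2.resize(im[0:300,180:460],None,fx=2.8,fy=2,interpolation=cv2.INTER_CUBIC))
s=cv2.cvtColor(load('s8')['img'],cv2.COLOR_RGB2BGR)
cv2.imwrite('pics/z8s.png',cv2.resize(s[220:400,170:350],None,fx=4.4,fy=3.3,interpolation=cv2.INTER_CUBIC))
"
```

```text
t 8.55 p [ 0.5057 -0.0981  0.1251] yaw 7.43 tilt [ 8.e-04 -5.e-04 -1.e+00] F [ 0.7 -0.5  0.7] op 0.262 q [-0.422  0.173  1.849 -0.     1.119  1.019]
t 8.65 p [ 0.5063 -0.0981  0.1258] yaw 7.42 tilt [ 0.0024 -0.0011 -1.    ] F [-0.1 -0.6 -0.8] op 0.263 q [-0.422  0.172  1.848 -0.     1.119  1.02 ]
```

View pics/z8.png

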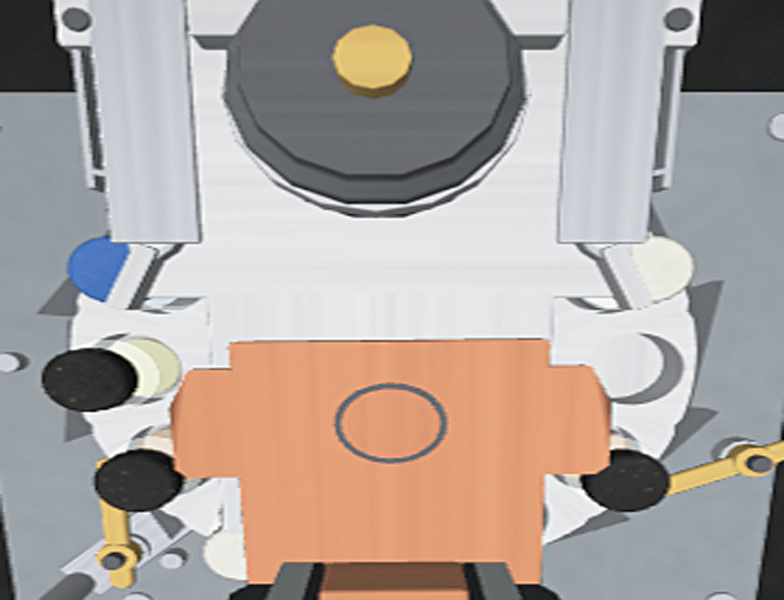

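View pics/z8s.png

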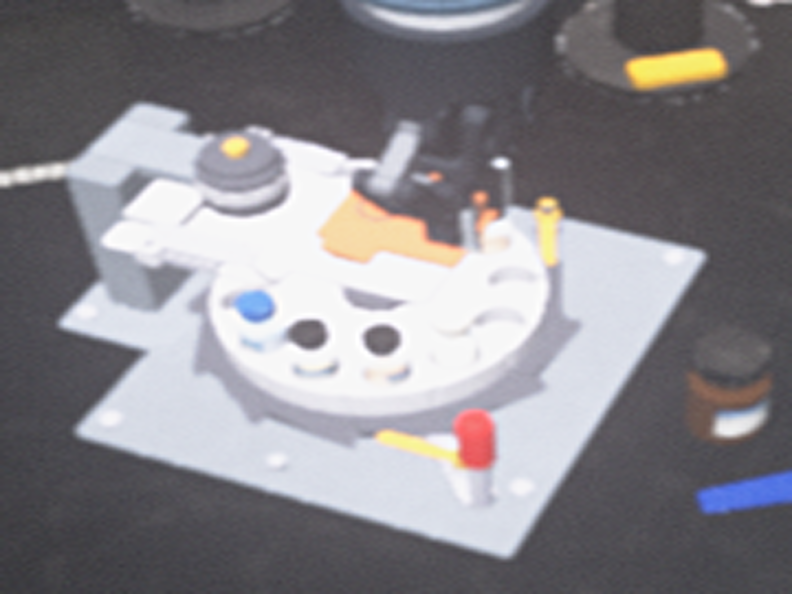

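Request:
apply_moves(
  plan=[
    {"translation": [0, -0.0022, 0.008], "angular": [0, 0, 0.015], "hand": 0.015},
    {"translation": [0, 0, 0.008], "angular": [0, 0, 0], "hand": 0.015},
    {"translation": [0, 0, 0], "angular": [0, 0, 0], "hand": 0.015},
    {"translation": [0, 0, 0], "angular": [0, 0, 0], "hand": 0.015},
  ],
)

```text
time_s: 9.15
eef_pos: [0.505, -0.0952, 0.1082]
eef_rot: [-0.0, 0.998, 0.057, -0.0]
wrist_force: [-0.5, -0.5, -1.5]
opening: 0.259
```

```bash
python3 -c "
from p import *
obs(); c=snap('wrist','w9');obs()
im=cv2.cvtColor(c['img'],cv2.COLOR_RGB2BGR)
cv2.imwrite('pics/z9.png',cv2.resize(im[0:300,180:460],None,fx=2.8,fy=2,interpolation=cv2.INTER_CUBIC))
"
```

```text
t 9.15 p [ 0.505  -0.0952  0.1082] yaw 6.55 tilt [-2.e-04  1.e-04 -1.e+00] F [-0.5 -0.5 -1.5] op 0.259 q [-0.418  0.196  1.861 -0.     1.085  1.039]
t 9.2 p [ 0.5051 -0.0953  0.1084] yaw 6.55 tilt [ 1.e-04 -1.e-04 -1.e+00] F [ 0.1  0.3 -1.7] op 0.256 q [-0.418  0.196  1.861 -0.     1.085  1.039]
```

View pics/z9.png

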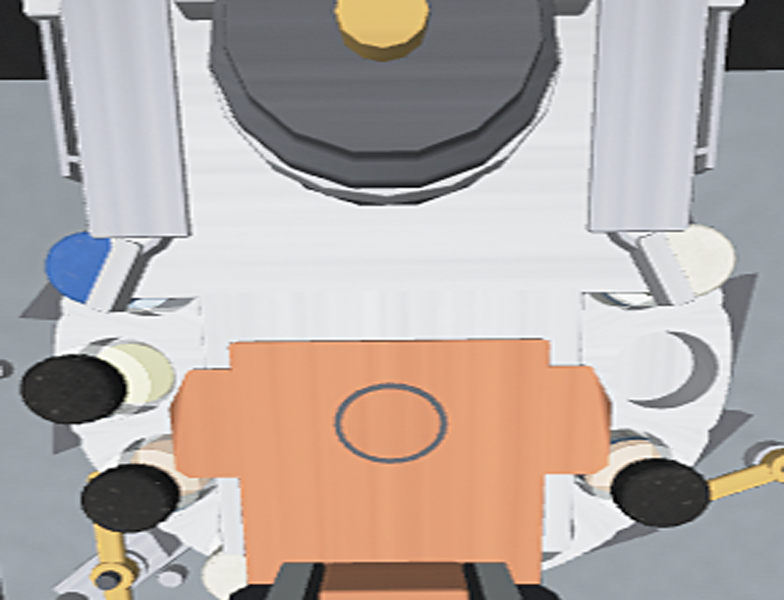

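Request:
apply_moves(
  plan=[
    {"translation": [0.006, 0, 0.002], "angular": [0, 0, 0], "hand": 0.015},
    {"translation": [0.008, 0, 0.001], "angular": [0, 0, 0], "hand": 0.015},
    {"translation": [0.008, 0, 0], "angular": [0, 0, 0], "hand": 0.015},
    {"translation": [0.004, 0, 0], "angular": [0, 0, 0], "hand": 0.015},
    {"translation": [0, 0, 0], "angular": [0, 0, 0], "hand": 0.015},
    {"translation": [0, 0, 0], "angular": [0, 0, 0], "hand": 0.015},
  ],
)

```text
time_s: 9.95
eef_pos: [0.5306, -0.0922, 0.1052]
eef_rot: [-0.0, 0.998, 0.057, -0.0]
wrist_force: [-0.8, 0.5, -0.3]
opening: 0.26
```

```bash
python3 -c "
from p import *
obs(); c=snap('wrist','w10');snap('scene','s10');obs()
im=cv2.cvtColor(c['img'],cv2.COLOR_RGB2BGR)
cv2.imwrite('pics/z10.png',cv2.resize(im[0:300,180:460],None,fx=2.8,fy=2,interpolation=cv2.INTER_CUBIC))
s=cv2.cvtColor(load('s10')['img'],cv2.COLOR_RGB2BGR)
cv2.imwrite('pics/z10s.png',cv2.resize(s[220:400,170:350],None,fx=4.4,fy=3.3,interpolation=cv2.INTER_CUBIC))
"
```

```text
t 9.95 p [ 0.5306 -0.0922  0.1052] yaw 6.55 tilt [-3.e-04  1.e-04 -1.e+00] F [-0.8  0.5 -0.3] op 0.26 q [-0.392  0.251  1.8   -0.     1.09   1.064]
t 10.05 p [ 0.5306 -0.0923  0.1053] yaw 6.54 tilt [-2.e-04  0.e+00 -1.e+00] F [-1.2 -0.5 -0.4] op 0.26 q [-0.393  0.251  1.8   -0.     1.09   1.064]
```

View pics/z10.png

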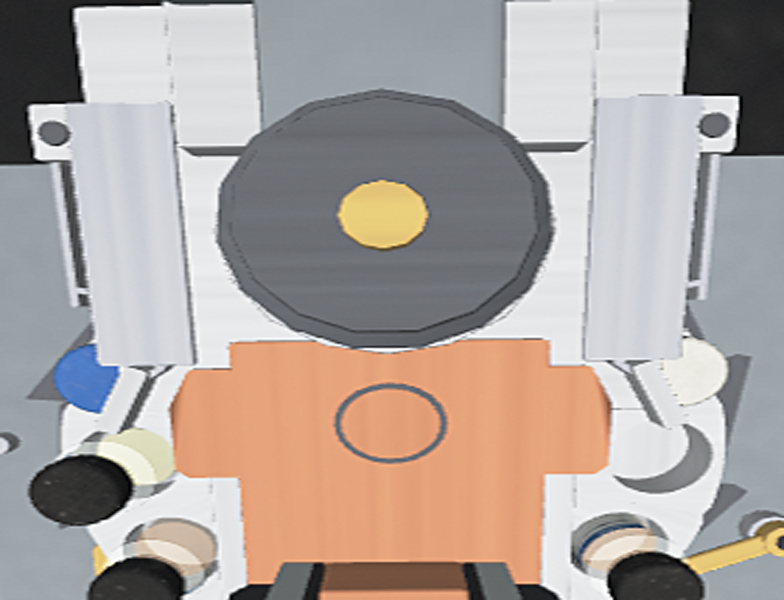

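View pics/z10s.png

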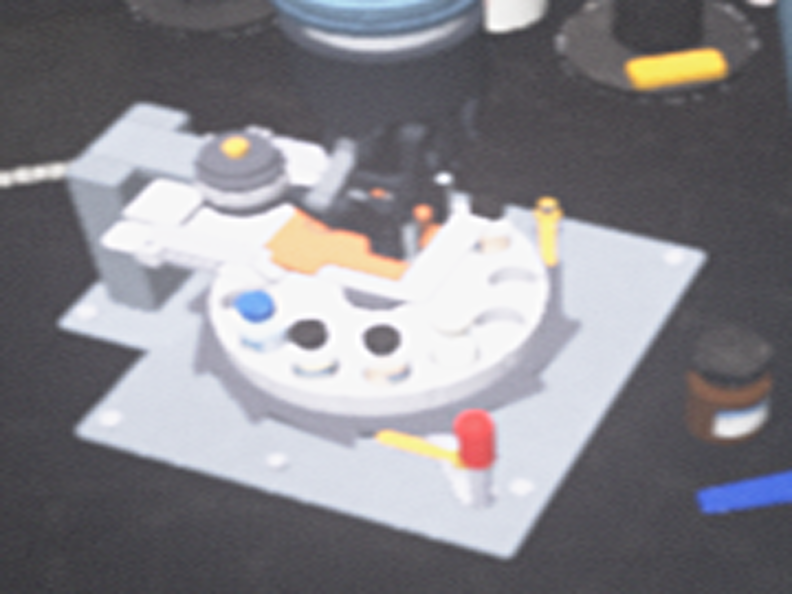

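Request:
apply_moves(
  plan=[
    {"translation": [0.005, -0.0003, 0], "angular": [0, 0, 0], "hand": 0.015},
    {"translation": [0.005, 0, 0], "angular": [0, 0, 0], "hand": 0.015},
    {"translation": [0.005, 0, 0], "angular": [0, 0, 0], "hand": 0.015},
    {"translation": [0, 0, 0], "angular": [0, 0, 0], "hand": 0.015},
  ],
)

```text
time_s: 10.55
eef_pos: [0.5462, -0.0902, 0.1051]
eef_rot: [-0.0, 0.998, 0.057, 0.0]
wrist_force: [0.1, 0.1, -3.0]
opening: 0.26
```

```bash
python3 -c "
from p import *
obs(); c=snap('wrist','w11');obs()
im=cv2.cvtColor(c['img'],cv2.COLOR_RGB2BGR)
cv2.imwrite('pics/z11.png',cv2.resize(im[0:300,180:460],None,fx=2.8,fy=2,interpolation=cv2.INTER_CUBIC))
"
```

```text
t 10.55 p [ 0.5462 -0.0902  0.1051] yaw 6.55 tilt [ 5.e-04  1.e-04 -1.e+00] F [ 0.1  0.1 -3. ] op 0.26 q [-0.378  0.281  1.762  0.     1.098  1.078]
t 10.6 p [ 0.5462 -0.0902  0.1052] yaw 6.54 tilt [ 8.e-04  1.e-04 -1.e+00] F [ 0.1 -0.3 -3.1] op 0.261 q [-0.378  0.281  1.762  0.     1.097  1.078]
```

View pics/z11.png

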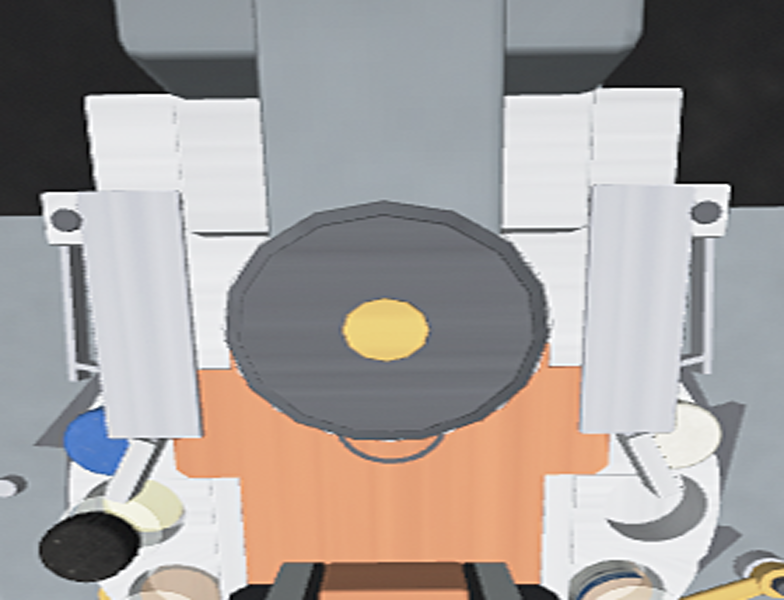

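Request:
apply_moves(
  plan=[
    {"translation": [0.003, 0, 0.001], "angular": [0, 0, 0], "hand": 0.015},
    {"translation": [0.004, 0, 0], "angular": [0, 0, 0], "hand": 0.015},
    {"translation": [0.004, 0, 0], "angular": [0, 0, 0], "hand": 0.015},
  ],
)

```text
time_s: 10.98
eef_pos: [0.5567, -0.0889, 0.1042]
eef_rot: [-0.0, 0.998, 0.057, -0.0]
wrist_force: [-3.5, -0.1, -1.5]
opening: 0.258
```

Request:
apply_moves(
  plan=[
    {"translation": [0.003, 0, 0], "angular": [0, 0, 0], "hand": 0.015},
    {"translation": [0.003, 0, 0], "angular": [0, 0, 0], "hand": 0.015},
  ],
)

```text
time_s: 11.22
eef_pos: [0.5633, -0.0883, 0.1045]
eef_rot: [0.0, 0.998, 0.057, 0.001]
wrist_force: [0.7, 1.2, -0.7]
opening: 0.262
```

```bash
python3 -c "
from p import *
obs(); c=snap('wrist','w12');obs()
im=cv2.cvtColor(c['img'],cv2.COLOR_RGB2BGR)
cv2.imwrite('pics/z12.png',cv2.resize(im[0:300,180:460],None,fx=2.8,fy=2,interpolation=cv2.INTER_CUBIC))
"
```

```text
t 11.225 p [ 0.5633 -0.0883  0.1045] yaw 6.54 tilt [ 0.0012  0.     -1.    ] F [ 0.7  1.2 -0.7] op 0.262 q [-0.364  0.315  1.72   0.     1.106  1.093]
t 11.275 p [ 0.5639 -0.0883  0.1046] yaw 6.54 tilt [ 2.3e-03 -1.0e-04 -1.0e+00] F [ 2.3  0.9 -2.6] op 0.255 q [-3.640e-01  3.150e-01  1.719e+00  1.000e-03  1.105e+00  1.093e+00]
```

View pics/z12.png

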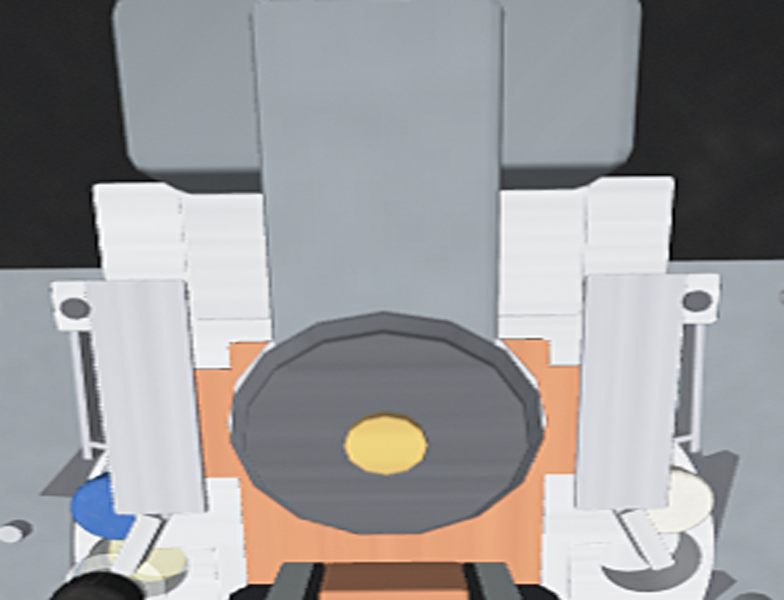

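Request:
apply_moves(
  plan=[
    {"translation": [0.003, 0, 0], "angular": [0, 0, 0], "hand": 0.015},
    {"translation": [0.002, 0, 0], "angular": [0, 0, 0], "hand": 0.015},
    {"translation": [0, 0, 0], "angular": [0, 0, 0], "hand": 0.015},
  ],
)

```text
time_s: 11.65
eef_pos: [0.5678, -0.0878, 0.1044]
eef_rot: [0.0, 0.998, 0.057, 0.0]
wrist_force: [0.8, -1.0, -1.2]
opening: 0.261
```

```bash
python3 -c "
from p import *
obs(); c=snap('wrist','w13');obs()
im=cv2.cvtColor(c['img'],cv2.COLOR_RGB2BGR)
cv2.imwrite('pics/z13.png',cv2.resize(im[100:300,180:460],None,fx=2.8,fy=3,interpolation=cv2.INTER_CUBIC))
"
```

```text
t 11.65 p [ 0.5678 -0.0878  0.1044] yaw 6.54 tilt [ 3.e-04 -1.e-04 -1.e+00] F [ 0.8 -1.  -1.2] op 0.261 q [-0.36   0.324  1.708 -0.     1.109  1.097]
t 11.7 p [ 0.5677 -0.0878  0.1043] yaw 6.54 tilt [ 2.e-04 -1.e-04 -1.e+00] F [-0.2 -0.6 -0.3] op 0.259 q [-0.36   0.324  1.708 -0.     1.109  1.097]
```

View pics/z13.png

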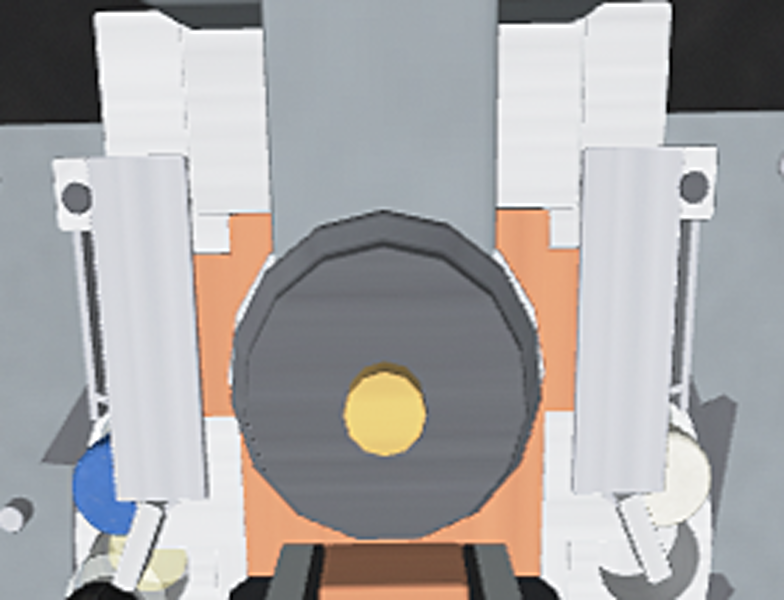

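Request:
apply_moves(
  plan=[
    {"translation": [0.0015, 0, 0], "angular": [0, 0, 0], "hand": 0.015},
    {"translation": [0, 0, 0], "angular": [0, 0, 0], "hand": 0.015},
  ],
)

```text
time_s: 11.95
eef_pos: [0.568, -0.0877, 0.104]
eef_rot: [-0.0, 0.998, 0.057, -0.001]
wrist_force: [-5.8, -1.6, 0.7]
opening: 0.263
```

Request:
apply_moves(
  plan=[
    {"translation": [0.0015, 0, 0], "angular": [0, 0, 0], "hand": 0.015},
    {"translation": [0, 0, 0], "angular": [0, 0, 0], "hand": 0.015},
  ],
)

```text
time_s: 12.2
eef_pos: [0.5681, -0.0877, 0.104]
eef_rot: [-0.0, 0.998, 0.057, -0.003]
wrist_force: [-11.1, -1.6, 6.0]
opening: 0.257
```

Request:
apply_moves(
  plan=[
    {"translation": [0.002, 0, 0], "angular": [0, 0, 0], "hand": 0.015},
    {"translation": [0, 0, 0], "angular": [0, 0, 0], "hand": 0.015},
  ],
)

```text
time_s: 12.45
eef_pos: [0.5681, -0.0877, 0.104]
eef_rot: [-0.0, 0.998, 0.057, -0.005]
wrist_force: [-20.2, -3.9, 12.5]
opening: 0.264
```

```bash
python3 -c "
from p import *
obs(); c=snap('wrist','w14');obs()
im=cv2.cvtColor(c['img'],cv2.COLOR_RGB2BGR)
cv2.imwrite('pics/z14.png',cv2.resize(im[100:300,180:460],None,fx=2.8,fy=3,interpolation=cv2.INTER_CUBIC))
"
```

```text
t 12.45 p [ 0.5681 -0.0877  0.104 ] yaw 6.58 tilt [-1.050e-02 -3.000e-04 -9.999e-01] F [-20.2  -3.9  12.5] op 0.264 q [-0.357  0.332  1.698 -0.004  1.121  1.101]
t 12.5 p [ 0.5681 -0.0877  0.104 ] yaw 6.57 tilt [-1.030e-02 -4.000e-04 -9.999e-01] F [-19.7  -3.6  12.3] op 0.262 q [-0.357  0.332  1.698 -0.004  1.121  1.101]
```

View pics/z14.png

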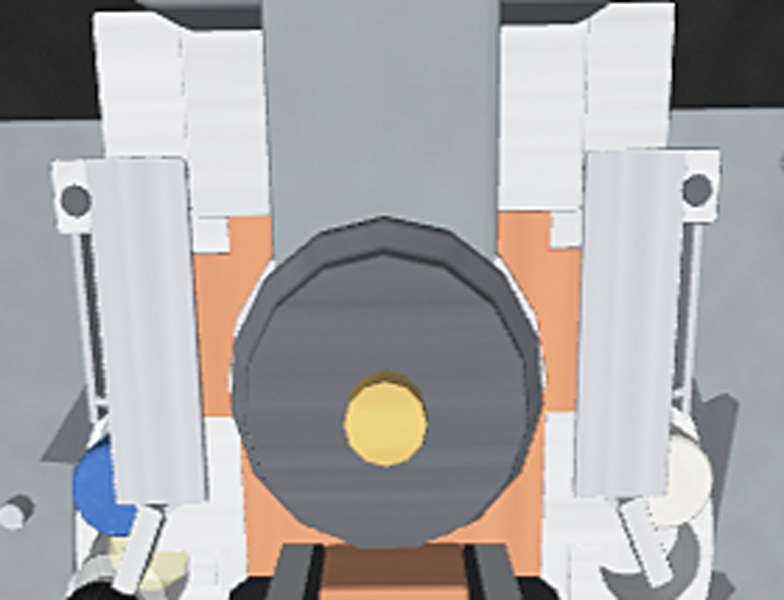

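Request:
apply_moves(
  plan=[
    {"translation": [-0.0045, 0, 0], "angular": [0, 0, 0], "hand": 0.015},
    {"translation": [0, 0, 0], "angular": [0, 0, 0], "hand": 0.04},
    {"translation": [0, 0, 0], "angular": [0, 0, 0], "hand": 0.04},
    {"translation": [0, 0, -0.01], "angular": [0, 0, 0], "hand": 0.04},
    {"translation": [0, 0, -0.03], "angular": [0, 0, 0], "hand": 0.04},
    {"translation": [-0.02, 0, -0.03], "angular": [0, 0, 0], "hand": 0.02},
    {"translation": [-0.03, 0, -0.03], "angular": [0, 0, 0], "hand": 0},
    {"translation": [-0.02, 0, -0.02], "angular": [0, 0, 0], "hand": 0},
    {"translation": [0, 0, 0], "angular": [0, 0, 0], "hand": 0},
  ],
)

```text
time_s: 13.62
eef_pos: [0.4993, -0.0962, 0.2269]
eef_rot: [0.001, 0.998, 0.057, 0.002]
wrist_force: [-0.3, 1.3, 1.2]
opening: 0.001
```

```bash
python3 -c "
from p import *
obs(); c=snap('wrist','w15');snap('scene','s15');obs();snap('top','t15')
im=cv2.cvtColor(c['img'],cv2.COLOR_RGB2BGR)
cv2.imwrite('pics/z15.png',cv2.resize(im[0:330,180:460],None,fx=2.6,fy=1.8,interpolation=cv2.INTER_CUBIC))
s=cv2.cvtColor(load('s15')['img'],cv2.COLOR_RGB2BGR)
cv2.imwrite('pics/z15s.png',cv2.resize(s[220:400,170:350],None,fx=4.4,fy=3.3,interpolation=cv2.INTER_CUBIC))
"
```

```text
t 13.625 p [ 0.4993 -0.0962  0.2269] yaw 6.51 tilt [ 0.0047 -0.002  -1.    ] F [-0.3  1.3  1.2] op 0.001 q [-0.424  0.031  1.78   0.     1.325  1.033]
t 13.725 p [ 0.4991 -0.0957  0.2246] yaw 6.53 tilt [ 1.3e-03 -3.0e-04 -1.0e+00] F [-0.  -0.1  1. ] op -0.002 q [-0.424  0.035  1.781  0.     1.324  1.033]
```

View pics/z15.png

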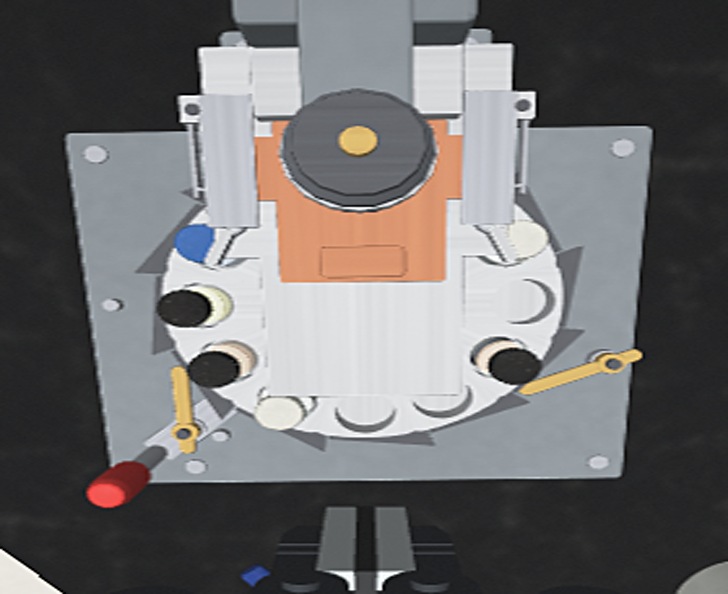

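View pics/z15s.png

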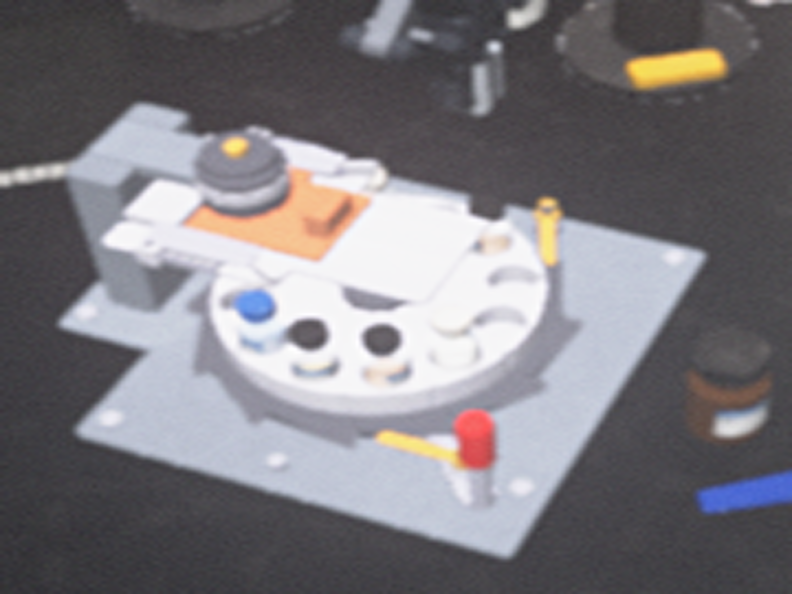

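View pics/t15.png

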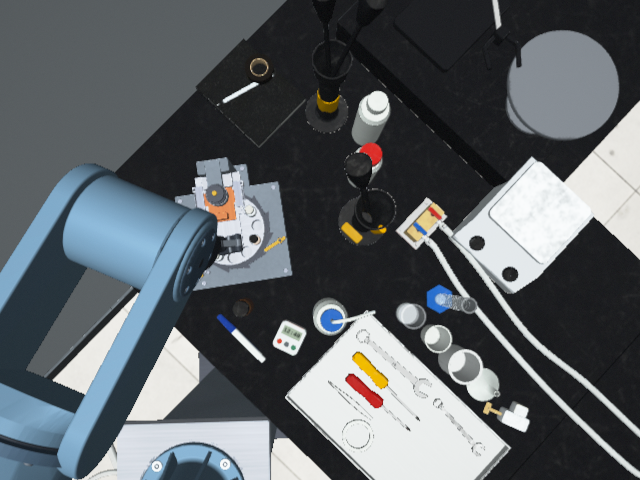

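```bash
cat > lev.py <<'E'
from p import *
o=np.array([.5500,-.0905]); Y0=6.6; ty=32.6
X=np.array([np.cos(np.radians(ty)),np.sin(np.radians(ty))])
def tcp(th,gap=0.):  # th lever angle rad ; gap m behind contact
    a=np.radians(Y0+135)-th; return o+.126*np.array([np.cos(a),np.sin(a)])-(.019+gap)*X
E
python3 -c "
from lev import *
c=load('w15');
print('back edge',px2w(c,180+361/2.6,281/1.8,.099),'ledge end',px2w(c,180+363/2.6,396/1.8,.094))
print('knob top w15',px2w(c,180+107/2.6,492/1.8,.09))
t=load('t15');print('jar',px2w(t,241,307,.07))
s=tcp(0,.012);print(s)
p,M=plan([(*s,.225,ty,4),(*s,.065,ty,5)],0,dec=3)
"
```

```text
back edge [ 0.56239343 -0.08670222  0.099     ] ledge end [ 0.51094092 -0.09315815  0.094     ]
knob top w15 [ 0.45263237 -0.01203986  0.09      ]
jar [ 0.39345412 -0.11881695  0.07      ]
[ 0.4251386  -0.02893727]
[{translation: [-0.016, -0.019, -0.0], angular: [-0.0001, 0.0, -0.1137], hand: 0}, {translation: [-0.015, -0.02, -0.001], angular: [-0.0001, 0.0, -0.1137], hand: 0}, {translation: [-0.011, -0.022, 0.0], angular: [-0.0001, 0.0, -0.1137], hand: 0}, {translation: [-0.01, -0.023, -0.0], angular: [-0.0001, 0.0, -0.1137], hand: 0}, {translation: [0.0, 0.0, 0.032], angular: [0.0, 0.0, 0.0], hand: 0}, {translation: [0.0, 0.0, 0.032], angular: [0.0, 0.0, 0.0], hand: 0}, {translation: [0.0, 0.0, 0.032], angular: [0.0, 0.0, 0.0], hand: 0}, {translation: [0.0, 0.0, 0.032], angular: [0.0, 0.0, 0.0], hand: 0}, {translation: [0.0, 0.0, 0.032], angular: [0.0, 0.0, 0.0], hand: 0}]
```

Request:
apply_moves(
  plan=[
    {"translation": [-0.016, -0.019, 0], "angular": [0, 0, -0.1137], "hand": 0},
    {"translation": [-0.015, -0.02, 0], "angular": [0, 0, -0.1137], "hand": 0},
    {"translation": [-0.011, -0.022, 0], "angular": [0, 0, -0.1137], "hand": 0},
    {"translation": [-0.01, -0.023, 0], "angular": [0, 0, -0.1137], "hand": 0},
    {"translation": [0, 0, 0.02], "angular": [0, 0, 0], "hand": 0},
    {"translation": [0, 0, 0.03], "angular": [0, 0, 0], "hand": 0},
    {"translation": [0, 0, 0], "angular": [0, 0, 0], "hand": 0},
  ],
)

```text
time_s: 14.65
eef_pos: [0.4227, -0.0283, 0.1716]
eef_rot: [-0.002, 0.96, 0.281, -0.003]
wrist_force: [-1.1, 0.2, 0.4]
opening: 0.004
```

```bash
python3 -c "
from lev import *
obs(); c=snap('wrist','w16');obs()
s=tcp(0,.012)
p,M=plan([(*s,.065,ty,4)],0,dec=3)
print(w2px(c,[.4518,-.0125,.09]))
"
```

```text
t 14.65 p [ 0.4227 -0.0283  0.1716] yaw 32.62 tilt [-0.0062  0.0023 -1.    ] F [-1.1  0.2  0.4] op 0.004 q [-0.349 -0.1    2.026  0.     1.223  0.653]
t 14.7 p [ 0.4238 -0.0288  0.1731] yaw 32.62 tilt [-0.0035  0.0014 -1.    ] F [-0.5  0.3  0.7] op 0.001 q [-0.349 -0.101  2.023  0.     1.223  0.653]
[{translation: [0.0, 0.0, 0.027], angular: [-0.0008, 0.0006, 0.0001], hand: 0}, {translation: [0.001, 0.001, 0.027], angular: [-0.0008, 0.0006, 0.0001], hand: 0}, {translation: [-0.0, -0.0, 0.027], angular: [-0.0008, 0.0006, 0.0001], hand: 0}, {translation: [0.0, 0.0, 0.027], angular: [-0.0008, 0.0006, 0.0001], hand: 0}]
[326.16359688 203.84841655]
```

View pics/w16.png

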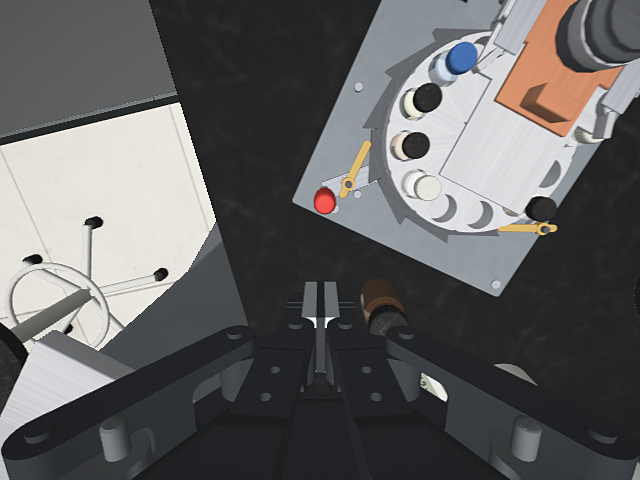

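Request:
apply_moves(
  plan=[
    {"translation": [0, 0, 0.027], "angular": [0, 0, 0], "hand": 0},
    {"translation": [0.001, 0.001, 0.027], "angular": [0, 0, 0], "hand": 0},
    {"translation": [0, 0, 0.027], "angular": [0, 0, 0], "hand": 0},
    {"translation": [0, 0, 0.025], "angular": [0, 0, 0], "hand": 0},
    {"translation": [0, 0, 0], "angular": [0, 0, 0], "hand": 0},
  ],
)

```text
time_s: 15.32
eef_pos: [0.4253, -0.0293, 0.0677]
eef_rot: [-0.001, 0.96, 0.281, -0.001]
wrist_force: [-0.1, 0.4, 0.1]
opening: 0.0
```

```bash
python3 -c "
from lev import *
obs(); c=snap('wrist','w17');
print(w2px(c,[.4518,-.0125,.09]))
W=[(*tcp(0,0),.065,ty,2)]+[(*tcp(t),.065,ty,1) for t in np.linspace(0,.65,11)[1:]]
p,M=plan(W,0,dec=3)
"
```

```text
t 15.325 p [ 0.4253 -0.0293  0.0677] yaw 32.6 tilt [-0.0027  0.0011 -1.    ] F [-0.1  0.4  0.1] op 0.0 q [-0.349  0.084  2.093  0.     0.967  0.653]
[323.60174979 250.77489714]
[{translation: [0.006, -0.001, 0.002], angular: [-0.0003, 0.0002, 0.0], hand: 0}, {translation: [0.005, -0.0, 0.002], angular: [-0.0003, 0.0002, 0.0], hand: 0}, {translation: [0.008, -0.003, -0.0], angular: [0.0, 0.0, 0.0001], hand: 0}, {translation: [0.008, -0.001, -0.0], angular: [0.0, 0.0, -0.0], hand: 0}, {translation: [0.008, -0.002, -0.0], angular: [0.0, 0.0, -0.0], hand: 0}, {translation: [0.008, -0.001, -0.0], angular: [0.0, 0.0, -0.0], hand: 0}, {translation: [0.009, 0.0, -0.0], angular: [0.0, 0.0, -0.0], hand: 0}, {translation: [0.008, 0.0, -0.0], angular: [0.0, 0.0, -0.0], hand: 0}, {translation: [0.008, 0.001, -0.0], angular: [0.0, 0.0, -0.0], hand: 0}, {translation: [0.008, 0.001, -0.0], angular: [0.0, 0.0, -0.0], hand: 0}]
[{translation: [0.008, 0.002, -0.0], angular: [0.0, 0.0, -0.0], hand: 0}, {translation: [0.008, 0.002, -0.0], angular: [0.0, 0.0, -0.0], hand: 0}]
```

View pics/w17.png

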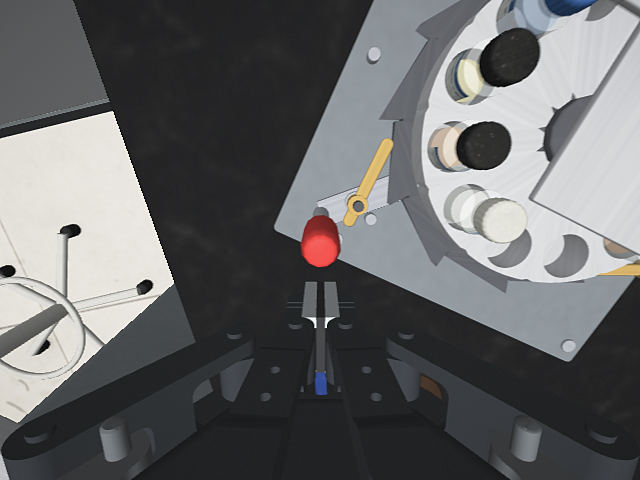

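Request:
apply_moves(
  plan=[
    {"translation": [0.006, -0.001, 0.002], "angular": [0, 0, 0], "hand": 0},
    {"translation": [0.005, 0, 0.001], "angular": [0, 0, 0], "hand": 0},
    {"translation": [0.008, -0.003, 0], "angular": [0, 0, 0], "hand": 0},
    {"translation": [0.008, -0.002, 0], "angular": [0, 0, 0], "hand": 0},
    {"translation": [0.008, -0.002, 0], "angular": [0, 0, 0], "hand": 0},
    {"translation": [0.008, -0.001, 0], "angular": [0, 0, 0], "hand": 0},
    {"translation": [0.009, 0, 0], "angular": [0, 0, 0], "hand": 0},
    {"translation": [0.008, 0, 0], "angular": [0, 0, 0], "hand": 0},
    {"translation": [0.008, 0.001, 0], "angular": [0, 0, 0], "hand": 0},
  ],
)

```text
time_s: 16.5
eef_pos: [0.4782, 0.0147, 0.0646]
eef_rot: [-0.001, 0.96, 0.281, -0.001]
wrist_force: [-5.8, -0.1, 0.6]
opening: -0.002
```

```bash
python3 -c "
from lev import *
obs(); c=snap('wrist','w18');
print(tcp(.52))
"
```

```text
t 16.5 p [0.4782 0.0147 0.0646] yaw 32.61 tilt [-2.5e-03  9.0e-04 -1.0e+00] F [-5.8 -0.1  0.6] op -0.002 q [-0.218  0.199  1.968  0.     0.978  0.783]
[0.48718841 0.01624751]
```

View pics/w18.png

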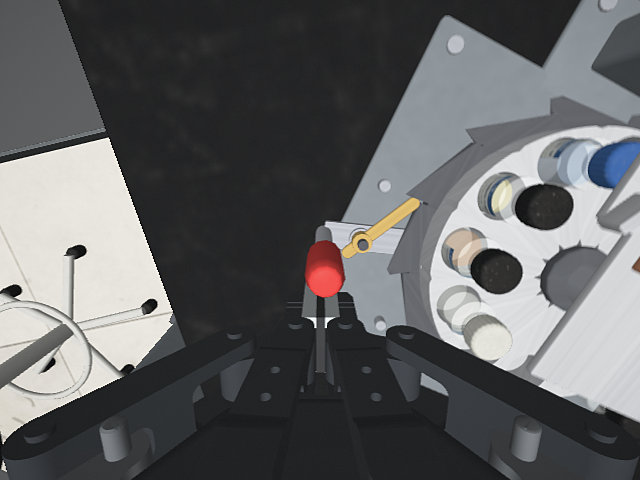

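Request:
apply_moves(
  plan=[
    {"translation": [0.008, 0.001, 0], "angular": [0, 0, 0], "hand": 0},
    {"translation": [0.008, 0.002, 0], "angular": [0, 0, 0], "hand": 0},
    {"translation": [0.006, 0.002, 0], "angular": [0, 0, 0], "hand": 0},
    {"translation": [0, 0, 0], "angular": [0, 0, 0], "hand": 0},
  ],
)

```text
time_s: 17.05
eef_pos: [0.5001, 0.0217, 0.0649]
eef_rot: [-0.0, 0.96, 0.281, -0.0]
wrist_force: [-3.4, 0.2, -1.8]
opening: 0.0
```

```bash
python3 -c "
from lev import *
obs(); c=snap('wrist','w19');
for t in (.55,.6,.65): print(t,tcp(t))
"
```

```text
t 17.05 p [0.5001 0.0217 0.0649] yaw 32.61 tilt [-4.e-04  2.e-04 -1.e+00] F [-3.4  0.2 -1.8] op 0.0 q [-0.194  0.241  1.914  0.     0.987  0.807]
0.55 [0.49071847 0.01759881]
0.6 [0.49668686 0.01961377]
0.65 [0.5027485  0.02132791]
```

View pics/w19.png

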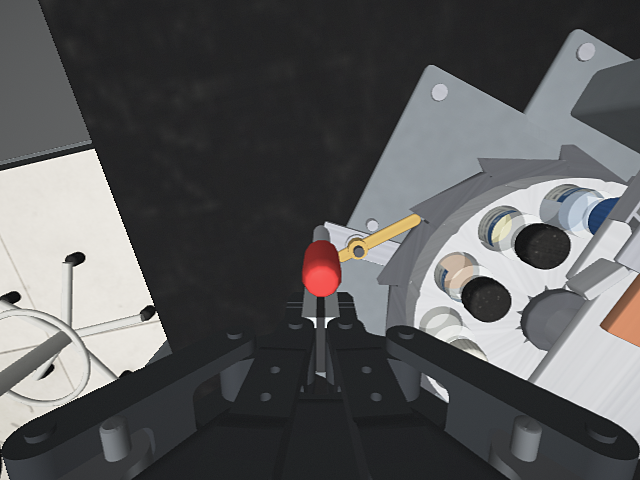

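Not at the stop yet (3.4 N); push on by small steps until the force rises.

Request:
apply_moves(
  plan=[
    {"translation": [0.004, 0.001, 0], "angular": [0, 0, 0], "hand": 0},
    {"translation": [0, 0, 0], "angular": [0, 0, 0], "hand": 0},
  ],
)

```text
time_s: 17.35
eef_pos: [0.5025, 0.0224, 0.0649]
eef_rot: [-0.0, 0.96, 0.281, -0.002]
wrist_force: [-8.4, -2.7, 3.1]
opening: 0.004
```

Request:
apply_moves(
  plan=[
    {"translation": [0.003, 0.001, 0], "angular": [0, 0, 0], "hand": 0},
    {"translation": [0, 0, 0], "angular": [0, 0, 0], "hand": 0},
  ],
)

```text
time_s: 17.6
eef_pos: [0.5034, 0.0228, 0.0647]
eef_rot: [-0.001, 0.96, 0.281, -0.004]
wrist_force: [-17.7, -6.5, 10.7]
opening: -0.002
```

Request:
apply_moves(
  plan=[
    {"translation": [-0.013, -0.004, 0], "angular": [0, 0, 0], "hand": 0},
    {"translation": [-0.016, -0.003, 0], "angular": [0, 0, 0], "hand": 0},
    {"translation": [-0.016, -0.001, 0], "angular": [0, 0, 0], "hand": 0},
    {"translation": [-0.017, 0.001, 0], "angular": [0, 0, 0], "hand": 0},
    {"translation": [-0.016, 0.004, 0], "angular": [0, 0, 0], "hand": 0},
    {"translation": [-0.016, 0.005, 0], "angular": [0, 0, 0], "hand": 0},
    {"translation": [-0.011, 0.001, 0], "angular": [0, 0, 0], "hand": 0},
    {"translation": [0, 0, 0], "angular": [0, 0, 0], "hand": 0},
    {"translation": [0, 0, 0], "angular": [0, 0, 0], "hand": 0},
  ],
)

```text
time_s: 18.73
eef_pos: [0.4205, -0.0355, 0.0654]
eef_rot: [0.0, 0.96, 0.281, 0.0]
wrist_force: [-0.7, -0.2, -0.5]
opening: 0.004
```

```bash
python3 -c "
from lev import *
obs(); c=snap('wrist','w20');snap('scene','s20')
W=[(*tcp(0,0),.065,ty,2)]+[(*tcp(t),.065,ty,1) for t in np.linspace(0,.65,11)[1:]]
p,M=plan(W,0,dec=3)
s=cv2.cvtColor(load('s20')['img'],cv2.COLOR_RGB2BGR)
cv2.imwrite('pics/z20s.png',cv2.resize(s[220:400,170:350],None,fx=4.4,fy=3.3,interpolation=cv2.INTER_CUBIC))
"
```

```text
t 18.725 p [ 0.4205 -0.0355  0.0654] yaw 32.59 tilt [ 5.e-04  0.e+00 -1.e+00] F [-0.7 -0.2 -0.5] op 0.004 q [-0.367  0.077  2.107  0.     0.957  0.635]
[{translation: [0.01, -0.001, 0.0], angular: [0.0001, -0.0001, 0.0002], hand: 0}, {translation: [0.009, -0.002, 0.0], angular: [0.0001, -0.0001, 0.0002], hand: 0}, {translation: [0.008, -0.002, 0.0], angular: [-0.0001, -0.0, -0.0], hand: 0}, {translation: [0.008, -0.002, 0.0], angular: [0.0, -0.0, -0.0], hand: 0}, {translation: [0.008, -0.002, 0.0], angular: [0.0, -0.0, -0.0], hand: 0}, {translation: [0.008, -0.0, 0.0], angular: [0.0, -0.0, -0.0], hand: 0}, {translation: [0.009, -0.001, 0.0], angular: [0.0, -0.0, -0.0], hand: 0}, {translation: [0.008, 0.0, 0.0], angular: [0.0, -0.0, -0.0], hand: 0}, {translation: [0.008, 0.001, 0.0], angular: [0.0, -0.0, -0.0], hand: 0}, {translation: [0.008, 0.001, 0.0], angular: [0.0, -0.0, -0.0], hand: 0}]
[{translation: [0.008, 0.002, 0.0], angular: [0.0, -0.0, -0.0], hand: 0}, {translation: [0.008, 0.003, 0.0], angular: [0.0, -0.0, -0.0], hand: 0}]
```

View pics/w20.png

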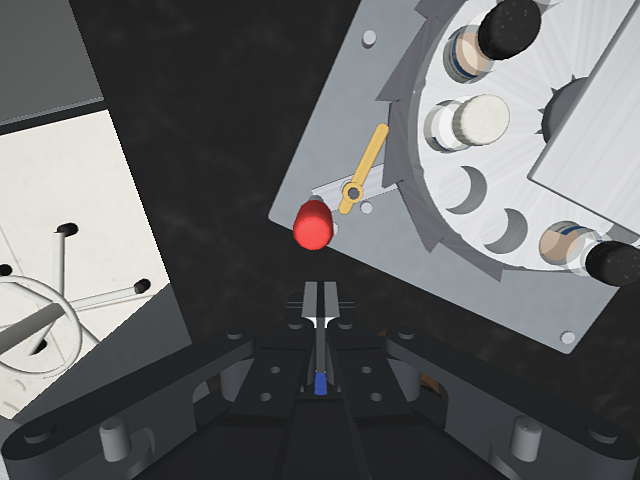

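View pics/z20s.png

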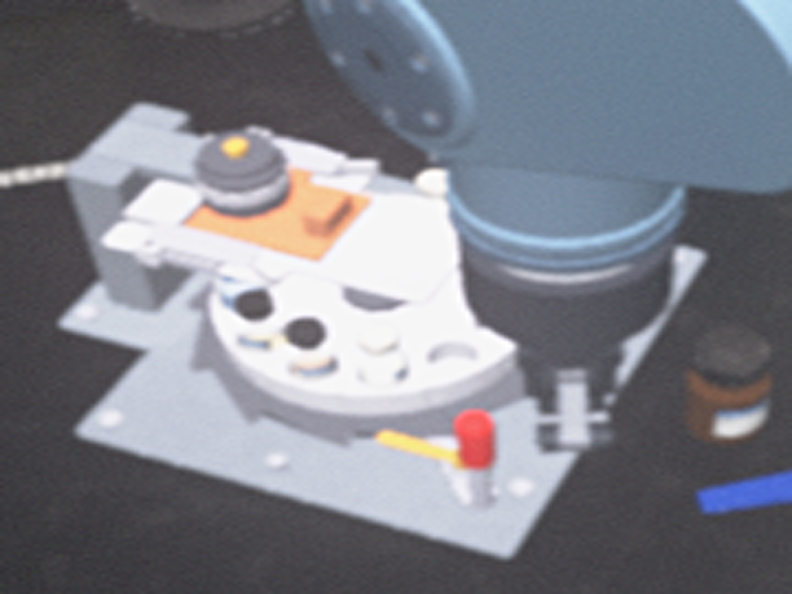

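Request:
apply_moves(
  plan=[
    {"translation": [0.01, -0.002, 0], "angular": [0, 0, 0], "hand": 0},
    {"translation": [0.009, -0.002, 0], "angular": [0, 0, 0], "hand": 0},
    {"translation": [0.008, -0.002, 0], "angular": [0, 0, 0], "hand": 0},
    {"translation": [0.008, -0.002, 0], "angular": [0, 0, 0], "hand": 0},
    {"translation": [0.008, -0.002, 0], "angular": [0, 0, 0], "hand": 0},
    {"translation": [0.008, -0.001, 0], "angular": [0, 0, 0], "hand": 0},
    {"translation": [0.009, -0.001, 0], "angular": [0, 0, 0], "hand": 0},
    {"translation": [0.008, 0, 0], "angular": [0, 0, 0], "hand": 0},
    {"translation": [0.008, 0.001, 0], "angular": [0, 0, 0], "hand": 0},
  ],
)

```text
time_s: 19.95
eef_pos: [0.4774, 0.0155, 0.0647]
eef_rot: [-0.001, 0.96, 0.281, -0.001]
wrist_force: [-5.6, 0.1, -0.9]
opening: -0.0
```

Request:
apply_moves(
  plan=[
    {"translation": [0.008, 0.001, 0], "angular": [0, 0, 0], "hand": 0},
    {"translation": [0.008, 0.002, 0], "angular": [0, 0, 0], "hand": 0},
    {"translation": [0.008, 0.003, 0], "angular": [0, 0, 0], "hand": 0},
    {"translation": [0, 0, 0], "angular": [0, 0, 0], "hand": 0},
  ],
)

```text
time_s: 20.45
eef_pos: [0.5013, 0.0231, 0.0646]
eef_rot: [-0.0, 0.96, 0.281, -0.001]
wrist_force: [-3.4, 0.5, -1.1]
opening: 0.004
```

Request:
apply_moves(
  plan=[
    {"translation": [0.004, 0.001, 0], "angular": [0, 0, 0], "hand": 0},
    {"translation": [0.002, 0.001, 0], "angular": [0, 0, 0], "hand": 0},
    {"translation": [0, 0, 0], "angular": [0, 0, 0], "hand": 0},
  ],
)

```text
time_s: 20.82
eef_pos: [0.5032, 0.0237, 0.0643]
eef_rot: [-0.001, 0.96, 0.281, -0.005]
wrist_force: [-19.8, -6.1, 11.0]
opening: 0.0
```

Stop reached with 20 N; go back along the arc and clear.

Request:
apply_moves(
  plan=[
    {"translation": [-0.013, -0.004, 0], "angular": [0, 0, 0], "hand": 0},
    {"translation": [-0.016, -0.003, 0], "angular": [0, 0, 0], "hand": 0},
    {"translation": [-0.016, -0.001, 0], "angular": [0, 0, 0], "hand": 0},
    {"translation": [-0.017, 0.001, 0], "angular": [0, 0, 0], "hand": 0},
    {"translation": [-0.016, 0.004, 0], "angular": [0, 0, 0], "hand": 0},
    {"translation": [-0.016, 0.005, 0], "angular": [0, 0, 0], "hand": 0},
    {"translation": [-0.011, 0.001, 0], "angular": [0, 0, 0], "hand": 0},
    {"translation": [0, 0, -0.03], "angular": [0, 0, 0], "hand": 0},
    {"translation": [0, 0, -0.04], "angular": [0, 0, 0], "hand": 0},
    {"translation": [0, 0, -0.04], "angular": [0, 0, 0], "hand": 0},
  ],
)

```text
time_s: 22.08
eef_pos: [0.4206, -0.0352, 0.1763]
eef_rot: [-0.0, 0.96, 0.28, -0.0]
wrist_force: [0.3, -0.7, 0.5]
opening: -0.006
```

Request:
apply_moves(
  plan=[
    {"translation": [-0.03, 0, -0.04], "angular": [0, 0, 0], "hand": 0},
    {"translation": [-0.02, -0.02, -0.02], "angular": [0, 0, 0], "hand": 0},
    {"translation": [-0.01, -0.04, 0], "angular": [0, 0, 0], "hand": 0},
    {"translation": [-0.01, -0.04, 0], "angular": [0, 0, 0], "hand": 0},
    {"translation": [0, 0, 0], "angular": [0, 0, 0], "hand": 0},
  ],
)

```text
time_s: 22.7
eef_pos: [0.307, 0.0126, 0.2351]
eef_rot: [0.0, 0.96, 0.282, 0.001]
wrist_force: [-0.1, 0.0, 0.6]
opening: 0.0
```

```bash
python3 -c "
from lev import *
obs(); c=snap('wrist','w21');s=snap('scene','s21');t=snap('top','t21')
s=cv2.cvtColor(load('s21')['img'],cv2.COLOR_RGB2BGR)
cv2.imwrite('pics/z21s.png',cv2.resize(s[220:400,170:350],None,fx=4.4,fy=3.3,interpolation=cv2.INTER_CUBIC))
s=cv2.cvtColor(load('t21')['img'],cv2.COLOR_RGB2BGR)
cv2.imwrite('pics/z21t.png',cv2.resize(s[145:305,165:325],None,fx=3.7,fy=3.7,interpolation=cv2.INTER_CUBIC))
for n in('s0','s21'):
  c=load({'s0':'scene0'}.get(n,n)); print(blobs(c,red,10,(255,330,300,380))[0])
"
```

```text
t 22.7 p [0.307  0.0126 0.2351] yaw 32.7 tilt [ 1.5e-03 -1.0e-04 -1.0e+00] F [-0.1  0.   0.6] op 0.0 q [-0.353 -0.525  2.2    0.     1.465  0.647]
[((np.float64(277.4), np.float64(352.3)), (np.int32(274), np.int32(345), np.int32(8), np.int32(16), np.int32(98)))]
[((np.float64(277.4), np.float64(352.4)), (np.int32(274), np.int32(345), np.int32(8), np.int32(16), np.int32(100)))]
```

View pics/z21s.png

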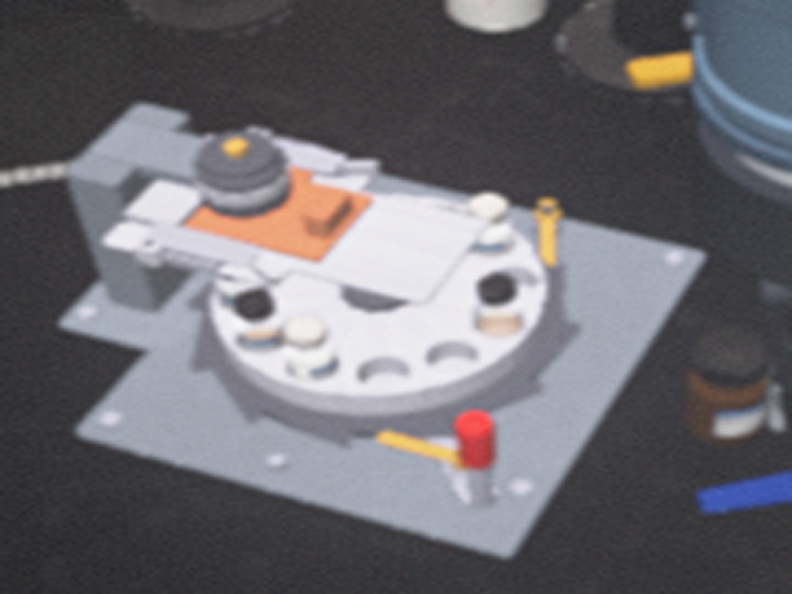

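View pics/z21t.png

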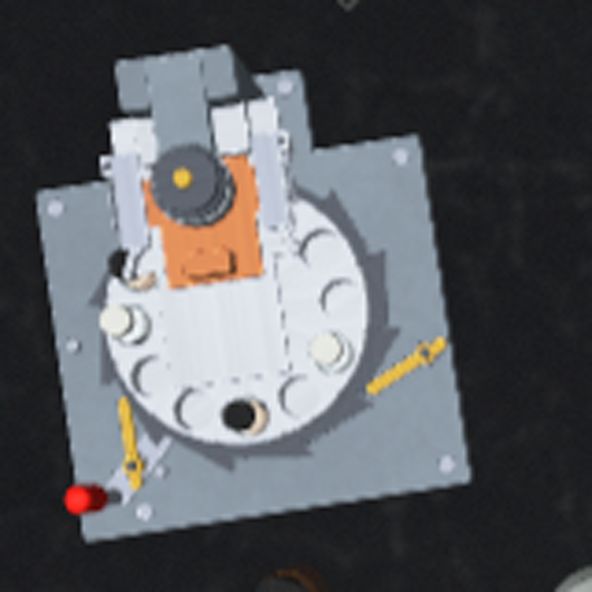

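View pics/w21.png

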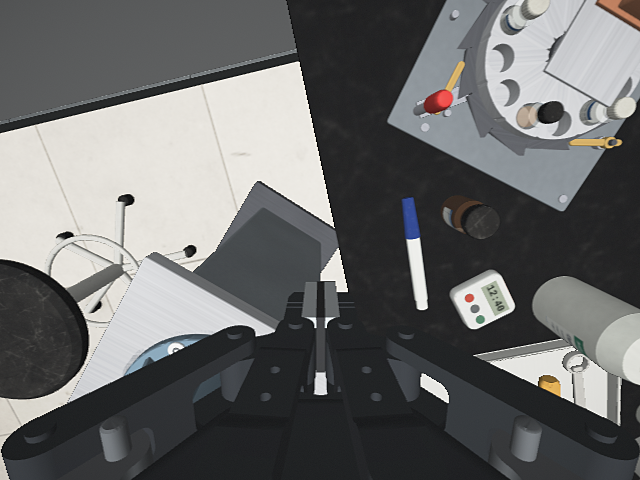

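```bash
python3 -c "
from p import *
print(ctrl.hand_in()); obs()"
```

```text
the job is handed in; nothing more can be done
None
the job is handed in; nothing more can be done
```

The absorber plate is home in its holder, the blue-capped vial should be under the detector, and the job is handed in, with no verdict reported. It took about 23 s of the 67 s allowed.

- **Plate:** I gripped it by the tab, laid it on the ledge and slid it through the clips until it stopped moving, then pushed to about 20 N. After release, its back edge measured 51.9 mm from the ledge end, where fully home is 52 mm, and the pictures show it flat.
- **Carousel:** I gave the lever two full strokes, each to the end stop (about 20 N), letting it spring back after each one. The vials that were behind the blue one have each moved on two stations. The blue vial itself is now hidden under the shelf, so I inferred its place from those neighbours, to within about 2 mm.
- **Lever and robot:** The knob is back at its starting pixel position to 0.1 px. The gripper is well clear of everything, with the wrist force close to zero.
- **Other things on the bench:** I saw nothing shifted in the last pictures, but I did not measure those positions.

**Disagreement between checks:** the wrist and top cameras disagreed by a few millimetres sideways, and the wrist camera also appeared to be rolled by about 1 degree. I therefore lined the plate up with the holder in the same wrist picture rather than relying on the calibrated positions.

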